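Gauge the spacer sleeves and sort them

ROBOT

A 6-joint arm with a two-finger parallel gripper is mounted at the origin on a cart in front of the work surface, level with it; the furniture and walls round the work are solid. World frame = base frame: x ahead of the robot, y to its left, z up, the work surface at z = 0. Lengths are in mm, angles in rad, forces in N, time in s.
With the tool pointing down it reaches from about 350 to 775 mm from the base axis. Payload 7.3 kg.
Tool frame: the origin (TCP) lies at the very end of the fingers, on their centre line; the grasp point (between the pads) lies 19 mm behind it; x points along the fingers, y is the direction in which the jaws open and shut, and the axes are right-handed (so a half turn about x gives the same grasp; the last joint's range is limited). The gripper opens to 92 mm and grips with 3 to 60 N. Pads are 19 mm wide; open, the fingers measure 130 mm over their backs; the gripper's body (75 mm by 190 mm) begins 47 mm behind the grasp point.
Start: joints at [-1.442, 0.342, 1.524, -0, 1.275, -0.146], TCP at [142.483, -505.317, 203.341] pointing down, gripper open.
Joint ranges: [-2.53, 2.53], [-0.77, 2.02], [0.04, 2.7], [-1, 4.14], [0.28, 2.66], [-3.11, 3.11]. Speed limits (rad/s): [2.57, 2.57, 3.14, 3.14, 3.14, 3.14].

INTERFACE

Orientations are given as [roll, pitch, yaw] about the fixed x, y, z axes, in that order (R = Rz(yaw) Ry(pitch) Rx(roll)).
In Python, from plant import sensors, capture, bot gives the robot as it stands.
- The arm moves only by the shell command python3 -m crank 'ROWS' [OPENING]. ROWS is JSON, a list of rows, each an object of numbers: "dx", "dy", "dz": the shift along the tool's x, y, z in cm; "spin": the turn about the tool's x in rad. A call has 1 to 20 rows; each row is the pose to reach, as a shift and turn from the pose commanded when the call began, along the tool's axes at that moment; what a row does not reach only later rows make up. A row lasts 1/12 s, in which the tool goes at most 41.7 mm and 7.16 degrees, less where a joint would pass 70% of its speed; a pose out of reach is approached as far as the arm can. A call with a gripper value outside its range is refused whole. OPENING is the opening in per cent of the stroke, from 0 (shut) to 100 (fully open), set as the call begins (- or left out, the last holds). The fingers move at their own pace and stop on an object; the grip force is fixed at half the most. Time passes only in rows, so rows that repeat a pose let the fingers close. It gives the time, the measured TCP pose, the force and the opening at its end, in the units of the state.
- sensors.get_obs(): the state, without advancing time (a new reading comes with each control period).
- capture(name): name is "side" or "top" or "wrist"; returns a dict with "frame" (420x560x3 uint8, blue, green, red), "vfov" (degrees; the focal length in pixels is half the picture's height over the tangent of half this angle, whatever the lens; pixels are square), "cx", "cy" (the principal point, pixels), "k1" (the pictures are not rectified: a ray, as slopes to the right and down, at radius r is drawn at 1 + k1 r^2 times it, then the intrinsics apply), "view" (4x4, takes a point from world to camera coordinates); the wrist camera has in their place "mount" (4x4, takes a point from camera to tool coordinates, whose origin is the TCP and whose axes are the tool frame's). Camera axes: x right, y down, z forward; pixel columns grow to the right and rows downward; lengths in mm; the calibration is good to about 2 mm. A picture is of the moment at which its call begins: read the wrist's pose just before it. There is no depth.
- bot.close_job(): hands the job in, once; it reports no verdict.
The state is a dict: "time": time; "joint_positions": joint angles; "dq": joint speeds; "tau": joint torques, N m; "tool_pos": TCP position; "tcp_rot": TCP orientation; "contact_force": force on the tool from outside, world axes, zero at the start; "moment": the same for the moment, N m; "grip_width": finger opening in mm.
Only numpy, scipy, OpenCV 4.12 (cv2) and the standard library are available. Lean on these libraries where they do the work, as an engineer would, in place of code of your own. Each camera call takes 0.05 s, during which the arm holds its last target.

TASK

Swing the cover of the grey collecting box aside to uncover its port, then try every sleeve standing on the bench on the gauge pin, working from the shortest to the tallest: lower it onto the pin, and if it slides all the way down to the shoulder it is good and goes through the port into the collecting box, but if it stops on the pin's nose it goes into the blue bin. When all sleeves are sorted, swing the cover back until the port is fully closed, and leave the other things on the bench where they are.

Things in the scene. Friction and masses are not known exactly. Their poses are not given: they have to be found in the camera images.
- s26p: plain aluminium sleeve (hollow cylinder, open at both ends), 26 mm tall, 40 mm outside diameter, about 71 g, standing upright on the bench in a loose row (centres at least 65 mm apart) right of the middle. One of s26p and s26q, at most, is present. Its bore is either 24 mm (slides down the gauge pin) or 16 mm (stops on the pin's nose); the outside does not tell which. Origin: centre of the lower end; z along the sleeve.
- s26q: plain aluminium sleeve (hollow cylinder, open at both ends), 26 mm tall, 40 mm outside diameter, about 71 g, standing upright on the bench in a loose row (centres at least 65 mm apart) right of the middle. One of s26p and s26q, at most, is present. Its bore is either 24 mm (slides down the gauge pin) or 16 mm (stops on the pin's nose); the outside does not tell which. Origin: centre of the lower end; z along the sleeve.
- s34p: plain aluminium sleeve (hollow cylinder, open at both ends), 34 mm tall, 40 mm outside diameter, about 81 g, standing upright on the bench in a loose row (centres at least 65 mm apart) right of the middle. One of s34p and s34q, at most, is present. Its bore is either 24 mm (slides down the gauge pin) or 16 mm (stops on the pin's nose); the outside does not tell which. Origin: centre of the lower end; z along the sleeve.
- s34q: plain aluminium sleeve (hollow cylinder, open at both ends), 34 mm tall, 40 mm outside diameter, about 81 g, standing upright on the bench in a loose row (centres at least 65 mm apart) right of the middle. One of s34p and s34q, at most, is present. Its bore is either 24 mm (slides down the gauge pin) or 16 mm (stops on the pin's nose); the outside does not tell which. Origin: centre of the lower end; z along the sleeve.
- s42p: plain aluminium sleeve (hollow cylinder, open at both ends), 42 mm tall, 40 mm outside diameter, about 90 g, standing upright on the bench in a loose row (centres at least 65 mm apart) right of the middle. One of s42p and s42q, at most, is present. Its bore is either 24 mm (slides down the gauge pin) or 16 mm (stops on the pin's nose); the outside does not tell which. Origin: centre of the lower end; z along the sleeve.
- s42q: plain aluminium sleeve (hollow cylinder, open at both ends), 42 mm tall, 40 mm outside diameter, about 90 g, standing upright on the bench in a loose row (centres at least 65 mm apart) right of the middle. One of s42p and s42q, at most, is present. Its bore is either 24 mm (slides down the gauge pin) or 16 mm (stops on the pin's nose); the outside does not tell which. Origin: centre of the lower end; z along the sleeve.
- s50p: plain aluminium sleeve (hollow cylinder, open at both ends), 50 mm tall, 40 mm outside diameter, about 100 g, standing upright on the bench in a loose row (centres at least 65 mm apart) right of the middle. One of s50p and s50q, at most, is present. Its bore is either 24 mm (slides down the gauge pin) or 16 mm (stops on the pin's nose); the outside does not tell which. Origin: centre of the lower end; z along the sleeve.
- s50q: plain aluminium sleeve (hollow cylinder, open at both ends), 50 mm tall, 40 mm outside diameter, about 100 g, standing upright on the bench in a loose row (centres at least 65 mm apart) right of the middle. One of s50p and s50q, at most, is present. Its bore is either 24 mm (slides down the gauge pin) or 16 mm (stops on the pin's nose); the outside does not tell which. Origin: centre of the lower end; z along the sleeve.
- gauge: fixed steel gauge on the bench: round foot 70 mm across and 12 mm high, on it a round shoulder 50 mm across with its top 20 mm above the bench, and on that the upright gauge pin, 20.5 mm diameter, 22 mm long, the last 6 mm tapering to 12 mm diameter. Origin: centre of the underside; z up.
- gauge_seat (a point): on the pin's axis at the shoulder's top, 20 mm above the bench: the lower end of a fully seated sleeve is here
- gauge_tip (a point): on the pin's axis at its top, 42 mm above the bench; a 16 mm bore stops with the sleeve's lower end about 2 to 3 mm below this
- box: fixed grey steel collecting box, 120 mm (x) by 180 mm (y) by 110 mm high, closed on top but for the port under the cover; inside a steep chute leads sleeves away from the port, and they come to lie anyhow. Walls 4 mm. Origin: centre of the underside, z up, front is -x.
- port (a point): centre of the 66 mm square port in the box's top, at the top's height (110 mm above the bench), sides along the box's x and y
- cover (a joint): angle of the flat steel cover plate (76 by 125 mm, 3 mm thick, lying on the box's top, upper side 114 mm above the bench), which swivels level about one upright pivot screw: 0 = port covered (a stop), 1.3 and more = swung clear of the port, 1.9 = the other stop. Grows clockwise seen from above (the knob swings towards the box's front, -x). Light friction (about 0.6 N at the knob) holds it where it is left; it may start slightly ajar.
- cover_hinge (a point): on the cover's pivot axis, 111 mm above the bench; the axis is vertical
- cover_knob (a point): on the axis of the cover's round upright black knob post (16 mm diameter, 28 mm high, its top 142 mm above the bench), 9 mm below the post's top and 82 mm from the pivot axis; at joint 0 it stands over the port's middle. It moves with the cover.
- blue_bin: fixed open blue bin for rejects, 140 mm (x) by 112 mm (y), 70 mm high; the wall at its -x end is only 45 mm high; walls 2 to 3 mm, inner floor 5 mm above the bench. Behind bin and sleeves a tall open carton (about 0.3 m high) stands fixed, its nearest corner about at x = 0.62, y = -0.23: pass in front of it. Origin: centre of the underside, z up.
- adapter_1: bystander, not to be disturbed: black wall adapter body, 32 by 64 by 26 mm, in some starts lying in the group instead of a sleeve. Origin: centre of the underside.
- solder_spool: bystander, not to be disturbed: reel of wire, 55 mm across, 47 mm high, standing on the bench between gauge and box. Origin: centre of the underside.
- tape_1: bystander, not to be disturbed: roll of black tape, 62 mm across, 19 mm high, lying flat to the right of the sleeves. Origin: centre of the underside.
Mind the look-alikes: they are no part of the job. Leave any green or yellow look-alike of the s34p alone.

How it is judged:
By the outcome, as a careful person would: the job done as asked, in the order asked, and still so for the second after the job is handed in, with the robot touching nothing.
Of s26p, s26q only 1 to 1 are there at a start; the rules pass over those that are not, and their reading is None.
Of s34p, s34q only 1 to 1 are there at a start; the rules pass over those that are not, and their reading is None.
Of s42p, s42q, adapter_1 only 1 to 1 are there at a start; the rules pass over those that are not, and their reading is None.
Of s50p, s50q only 1 to 1 are there at a start; the rules pass over those that are not, and their reading is None.
At some moment in a run one of s26p, s26q, s34p, s34q, s42p, s42q, s50p, s50q may be knocked a few centimetres aside while the robot is not near it.
It also fails if it takes over 200 s, if anything falls off the work surface, if the arm or the gripper's body presses on something with over 40 N, if the wrist force passes 120 N, or if a joint passes its speed limit or range.

## Working session

There is one attempt and no reset: what is moved stays moved. The work goes in short steps, Python scripts to look and compute and a shell command to move; the robot and the scene stay as the last step left them, time stands still between calls to the robot, and variables do not carry over. Pictures are saved under pics/ and viewed, and the job is handed in when it is done.

```bash
ls; mkdir -p pics
python3 - <<'E'
from plant import sensors, capture, bot
import cv2
o=sensors.get_obs(); print(o)
for n in ["side","top","wrist"]:
    c=capture(n); cv2.imwrite(f"pics/{n}0.png",c["frame"]); print(n,{k:v for k,v in c.items() if k!="frame"})
E
```

```text
pics
{'time': 0.0, 'joint_positions': array([-1.44200047e+00,  3.42723679e-01,  1.52502791e+00, -1.77932955e-05,
        1.27537934e+00, -1.45990120e-01]), 'dq': array([ 0.00223748, -0.00012054, -0.0001005 , -0.00095388,  0.00149426,
        0.00034541]), 'tau': array([ 2.49384168e-03, -4.31240773e+01, -2.44221818e+01,  7.18382397e-02,
        5.60151483e-02, -1.67028834e-04]), 'tool_pos': array([ 142.41724283, -504.85377   ,  202.6406865 ]), 'tcp_rot': array([-1.70572613,  1.56925796,  1.71065769]), 'contact_force': array([-0.09392257,  0.12981104, -0.15886161]), 'moment': array([0.03855867, 0.04658021, 0.00943124]), 'grip_width': 91.59590441208219}
side {'vfov': 45.733719518647874, 'cx': 281.61613048613816, 'cy': 204.30937142508606, 'k1': -0.13530090105110848, 'view': array([[ 9.85671768e-01, -1.68428642e-01, -9.10813486e-03,
        -4.95915253e+02],
       [-9.75364648e-02, -5.25079994e-01, -8.45445230e-01,
         4.04206456e+01],
       [ 1.37614693e-01,  8.34219870e-01, -5.33984461e-01,
         1.26557182e+03],
       [ 0.00000000e+00,  0.00000000e+00,  0.00000000e+00,
     
[... 249 characters left out ...]
1, -1.92898037e-03, -1.43547372e-01,
         4.69743057e+02],
       [ 1.43556451e-01, -2.06496149e-02, -9.89426672e-01,
         9.34488024e+02],
       [ 0.00000000e+00,  0.00000000e+00,  0.00000000e+00,
         1.00000000e+00]])}
wrist {'vfov': 71.28240296642417, 'cx': 284.76068707899987, 'cy': 210.49101275905434, 'k1': -0.048253187353487284, 'mount': array([[-3.11402303e-04, -2.99730009e-01,  9.54024017e-01,
        -1.81061010e+02],
       [ 9.99999938e-01, -2.51676525e-04,  2.47338927e-04,
         7.27667837e-01],
       [ 1.65970551e-04,  9.54024035e-01,  2.99730068e-01,
        -8.09868348e+01],
       [ 0.00000000e+00,  0.00000000e+00,  0.00000000e+00,
         1.00000000e+00]])}
```

View pics/side0.png

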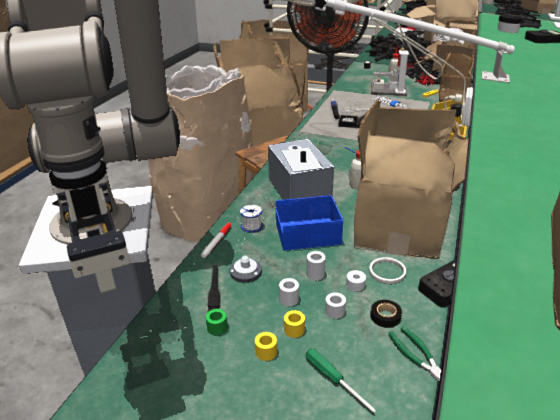

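View pics/top0.png

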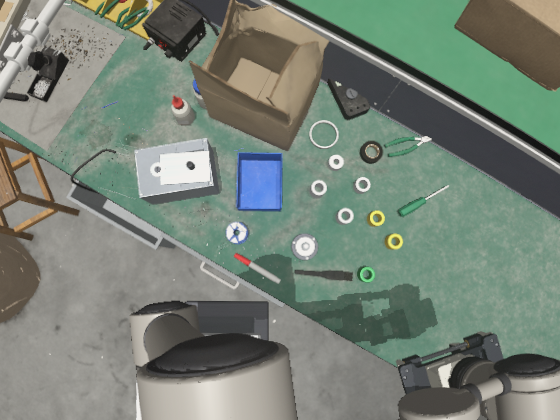

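View pics/wrist0.png

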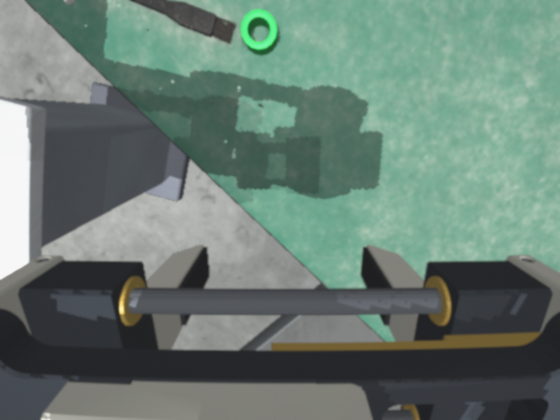

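Side view: four grey sleeves at (316,265), (356,281), (289,292), (336,306); look-alikes are yellow at (294,324) and (266,346), and green at (217,322). No adapter among them. Next, close crops.

```bash
cat > h.py <<'E'
import numpy as np, cv2
from scipy.spatial.transform import Rotation as R
from plant import sensors, capture
def K(c):
    f=c["frame"].shape[0]/2/np.tan(np.radians(c["vfov"]/2)); return np.array([[f,0,c["cx"]],[0,f,c["cy"]],[0,0,1.]])
def T_tool(o=None):
    o=o or sensors.get_obs(); T=np.eye(4); T[:3,:3]=R.from_euler('xyz',o["tcp_rot"]).as_matrix(); T[:3,3]=o["tool_pos"]; return T
def cam2world(c,o=None):
    return np.linalg.inv(c["view"]) if "view" in c else T_tool(o)@c["mount"]
def ray(c,uv,o=None):
    p=cv2.undistortPoints(np.array([[uv]],float),K(c),np.array([c["k1"],0,0,0]))[0,0]
    M=cam2world(c,o); d=M[:3,:3]@np.array([p[0],p[1],1]); return M[:3,3],d/np.linalg.norm(d)
def onz(c,uv,z,o=None):
    a,d=ray(c,uv,o); return a+d*(z-a[2])/d[2]
def proj(c,P,o=None):
    V=np.linalg.inv(cam2world(c,o)); q=V[:3,:3]@np.array(P,float)+V[:3,3]
    return cv2.projectPoints(q[None],np.zeros(3),np.zeros(3),K(c),np.array([c["k1"],0,0,0]))[0][0,0]
def tri(c1,u1,c2,u2,o1=None,o2=None):
    a,d=ray(c1,u1,o1); b,e=ray(c2,u2,o2)
    s=np.linalg.lstsq(np.stack([d,-e],1),b-a,rcond=None)[0]; p,q=a+s[0]*d,b+s[1]*e
    return (p+q)/2,np.linalg.norm(p-q)
def crop(fr,x0,y0,x1,y1,s,name):
    cv2.imwrite(name,cv2.resize(fr[y0:y1,x0:x1],None,fx=s,fy=s,interpolation=cv2.INTER_CUBIC))
E
python3 - <<'E'
import cv2; from h import crop
a=cv2.imread("pics/side0.png"); b=cv2.imread("pics/top0.png")
crop(a,200,190,400,340,4,"pics/s1.png"); crop(b,120,120,320,270,4,"pics/t1.png"); crop(b,280,130,420,290,3.7,"pics/t2.png");crop(a,240,130,400,250,5,"pics/s2.png")
E
```

```text
(no output)
```

View pics/s1.png

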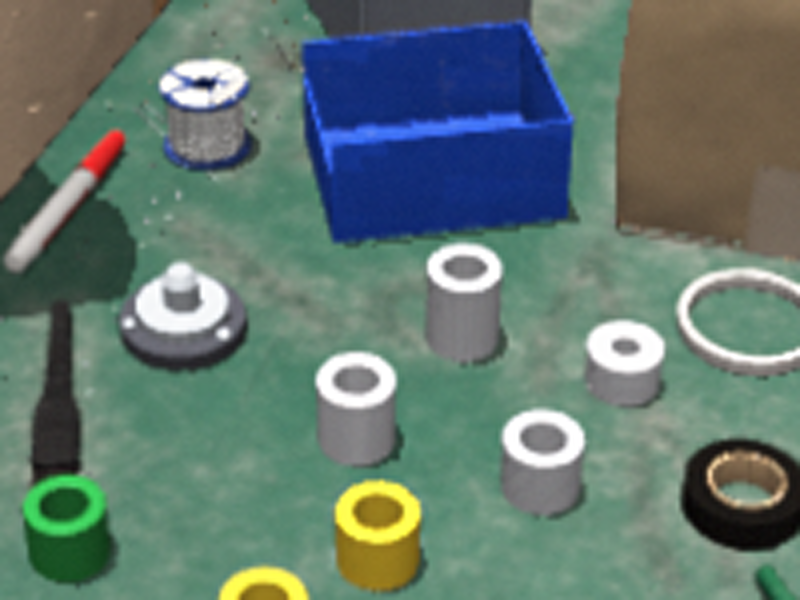

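View pics/t1.png

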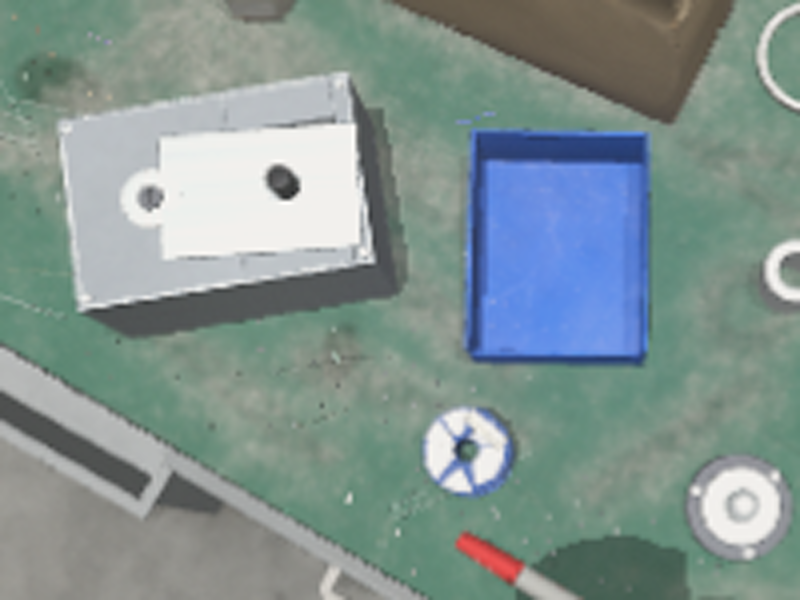

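View pics/t2.png

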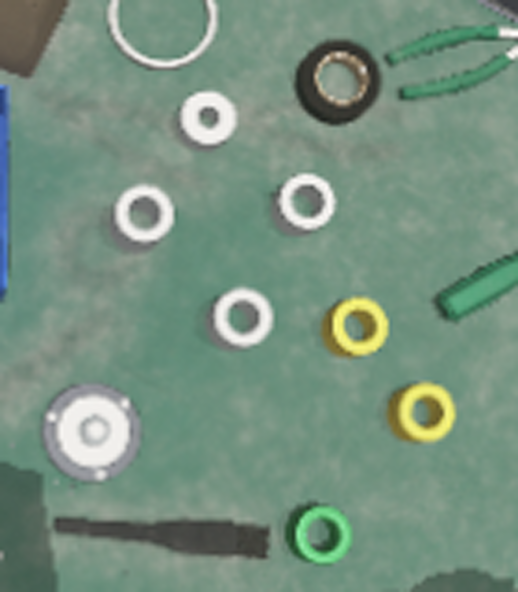

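View pics/s2.png

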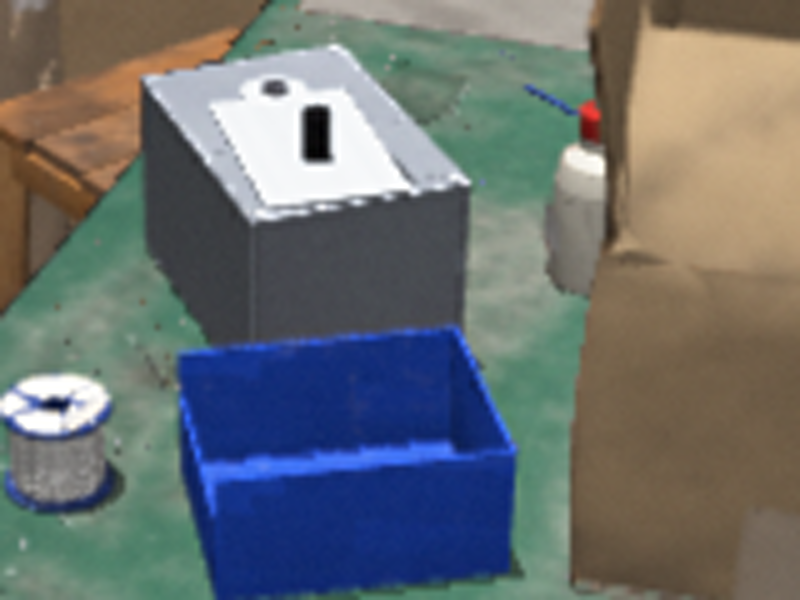

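```bash
cat > det.py <<'E'
from h import *
def tops(c,box=(200,120,420,320)):
    fr=c["frame"]; h=cv2.cvtColor(fr,cv2.COLOR_BGR2HSV)
    m=((h[...,2]>205)&(h[...,1]<40)).astype(np.uint8)
    x0,y0,x1,y1=box; mm=np.zeros_like(m); mm[y0:y1,x0:x1]=m[y0:y1,x0:x1]
    cs,_=cv2.findContours(mm,cv2.RETR_EXTERNAL,cv2.CHAIN_APPROX_NONE); out=[]
    for k in cs:
        if len(k)>=12:
            (x,y),(a,b),t=cv2.fitEllipse(k)
            out.append((round(x,1),round(y,1),round(a,1),round(b,1)))
    return out
E
python3 - <<'E'
from det import *
T=capture("top");S=capture("side")
print("top",tops(T,(220,130,420,320)));print("side",tops(S,(200,200,420,340)))
E
```

```text
top [(251.8, 310.9, 18.3, 59.4), (304.9, 246.2, 17.8, 18.3), (234.1, 239.8, 5.0, 6.2), (235.7, 231.5, 16.6, 18.7), (345.4, 215.3, 13.6, 14.3), (318.8, 187.2, 13.8, 14.4), (362.6, 183.9, 13.3, 13.8), (336.0, 161.3, 12.9, 14.1), (323.6, 133.8, 26.0, 27.2)]
side [(335.4, 299.1, 13.4, 19.4), (288.5, 284.5, 13.0, 19.1), (356.0, 276.2, 12.0, 18.3), (387.3, 268.5, 22.4, 35.9), (244.9, 264.9, 14.7, 20.4), (315.7, 256.5, 11.3, 17.5), (209.3, 246.1, 1.6, 16.7), (250.4, 210.2, 10.7, 20.0)]
```

Run:
```python
from det import *
np.set_printoptions(precision=1,suppress=True)
T=capture("top");S=capture("side")
for n,t,s in [("A",(345.4,215.3),(335.4,299.1)),("A'",(345.4,215.3),(288.5,284.5)),("B",(318.8,187.2),(315.7,256.5)),("C",(362.6,183.9),(335.4,299.1)),("D",(336,161.3),(356,276.2)),("gauge20",(304.9,246.2),(244.9,264.9)),("spool",(235.7,231.5),(250.4,210.2))]:
    p,e=tri(T,t,S,s); print(n,p,e)
# box: knob top, hinge, corners from the top crop (offset 120,120, scale 4)
g=lambda x,y:(120+x/4-.4,120+y/4-.4)
for n,uv,z in [("hinge",g(150,197),114),("knobtop",g(291,184),142),("knobbase",g(276,178),114),("c1",g(64,125),110),("c2",g(345,75),110),("c3",g(368,260),110),("c4",g(85,307),110),
 ("cov1",g(161,141),114),("cov2",g(355,126),114),("cov3",g(361,246),114),("cov4",g(163,258),114),("bin1",g(473,132),70),("bin2",g(648,132),70),("bin3",g(643,359),45),("bin4",g(471,357),45)]:
    print(n,onz(T,uv,z))
f=lambda x,y:(240+x/5-.4,130+y/5-.4)
for n,uv,z in [("S knobtop",f(317,110),142),("hinge",f(275,89),114),("corner front",f(252,220),110),("c right",f(468,184),110),("c left",f(145,78),110),("c back",f(338,48),110)]:
    print(n,onz(S,uv,z))
```

```text
A [ 501.5 -393.2   -1. ] 90.18693351865495
A' [ 452.3 -376.4   39.4] 1.6180883370686108
B [ 523.6 -308.2   47.5] 1.562522797821428
C [ 536.4 -426.1   31.1] 1.7959371627373797
D [ 599.  -358.8   23.2] 1.9483169905832645
gauge20 [ 374.8 -273.5   18.6] 1.6549118804040448
spool [409.5 -97.6  44.1] 0.1575777659455557
hinge [553.3  87.3 114. ]
knobtop [553.9  -3.2 142. ]
knobbase [564.9  11.7 114. ]
c1 [599.6 144.1 110. ]
c2 [630.5 -27.1 110. ]
c3 [515.7 -44.3 110. ]
c4 [487.2 124.6 110. ]
cov1 [588.   82.4 114. ]
cov2 [597.1 -34.8 114. ]
cov3 [523.3 -40.5 114. ]
cov4 [516.1  77.6 114. ]
bin1 [ 606.5 -102.2   70. ]
bin2 [ 606.9 -212.5   70. ]
bin3 [ 465.8 -209.7   45. ]
bin4 [ 466.9 -101.    45. ]
S knobtop [559.8   0.2 142. ]
hinge [554.6  85.3 114. ]
corner front [516.6 -50.9 110. ]
c right [631.7 -33.5 110. ]
c left [488.2 120.6 110. ]
c back [601.4 139.1 110. ]
```

```bash
cat > plan.py <<'E'
import sys; from h import *
def shift(x,y,z,jaw=None):
    o=sensors.get_obs(); T=T_tool(o); d=T[:3,:3].T@(np.array([x,y,z])-T[:3,3])/10
    s=0
    if jaw is not None:
        cur=np.degrees(np.arctan2(T[1,1],T[0,1])); s=-((jaw-cur+90)%180-90)
    print("tcp",T[:3,3].round(1),"jaw%.1f"%np.degrees(np.arctan2(T[1,1],T[0,1])),"F",o["contact_force"].round(1),"w%.1f"%o["grip_width"],"t%.1f"%o["time"],"q6 %.2f"%o["joint_positions"][5])
    print("dx %.2f dy %.2f dz %.2f spin %.3f"%(*d,np.radians(s)), "dist %.0f"%(10*np.linalg.norm(d)))
    return d
if __name__=="__main__": shift(*map(float,sys.argv[1:]))
E
python3 plan.py 530 10 270 0
python3 - <<'E'
from h import *
np.set_printoptions(precision=1,suppress=True)
print(T_tool()[:3,:3])
T=capture("top");S=capture("side")
print("carton left",[onz(T,(193,68),z) for z in (300,330)],"near",onz(T,(289,147),0),onz(T,(289,147),300), "front top", onz(S,(357,105),300), onz(S,(357,245),0))
E
```

```text
tcp [ 142.5 -505.2  203.2] jaw-74.3 F [-0.2  0.2  0.3] w92.0 t0.3 q6 -0.15
dx -6.67 dy -39.08 dz -51.28 spin -1.296 dist 648
[[-0.   0.3 -1. ]
 [ 0.  -1.  -0.3]
 [-1.  -0.  -0. ]]
carton left [array([713. , -28.7, 300. ]), array([696.6, -35.2, 330. ])] near [ 643.7 -235.2    0. ] [ 549.4 -218.4  300. ] front top [ 660.2 -103.4  300. ] [ 644.6 -225.     0. ]
```

```bash
python3 -m crank '[{"dx":-6.7,"dy":-10,"dz":-13,"spin":-0.3},{"dx":-6.7,"dy":-20,"dz":-26,"spin":-0.7},{"dx":-6.7,"dy":-30,"dz":-39,"spin":-1.0},{"dx":-6.7,"dy":-39,"dz":-51.3,"spin":-1.296},{"dx":-6.7,"dy":-39,"dz":-51.3,"spin":-1.296},{"dx":-6.7,"dy":-39,"dz":-51.3,"spin":-1.296},{"dx":-6.7,"dy":-39,"dz":-51.3,"spin":-1.296},{"dx":-6.7,"dy":-39,"dz":-51.3,"spin":-1.296},{"dx":-6.7,"dy":-39,"dz":-51.3,"spin":-1.296},{"dx":-6.7,"dy":-39,"dz":-51.3,"spin":-1.296},{"dx":-6.7,"dy":-39,"dz":-51.3,"spin":-1.296},{"dx":-6.7,"dy":-39,"dz":-51.3,"spin":-1.296},{"dx":-6.7,"dy":-39,"dz":-51.3,"spin":-1.296},{"dx":-6.7,"dy":-39,"dz":-51.3,"spin":-1.296},{"dx":-6.7,"dy":-39,"dz":-51.3,"spin":-1.296},{"dx":-6.7,"dy":-39,"dz":-51.3,"spin":-1.296},{"dx":-6.7,"dy":-39,"dz":-51.3,"spin":-1.296},{"dx":-6.7,"dy":-39,"dz":-51.3,"spin":-1.296},{"dx":-6.7,"dy":-39,"dz":-51.3,"spin":-1.296},{"dx":-6.7,"dy":-39,"dz":-51.3,"spin":-1.296}]' 32; python3 plan.py 530 10 270 0
python3 - <<'E'
from h import *
c=capture("wrist"); cv2.imwrite("pics/w1.png",c["frame"])
E
```

```text
time: 2.12
tool_pos: [529.8, 8.3, 270.3]
tcp_rot: [-0.796, 1.57, -2.368]
contact_force: [-0.6, -0.3, -0.1]
grip_width: 29.4
tcp [529.8   8.3 270.3] jaw-0.1 F [-0.6 -0.3 -0.1] w29.4 t2.1 q6 -0.13
dx 0.03 dy 0.02 dz -0.17 spin -0.001 dist 2
```

View pics/w1.png

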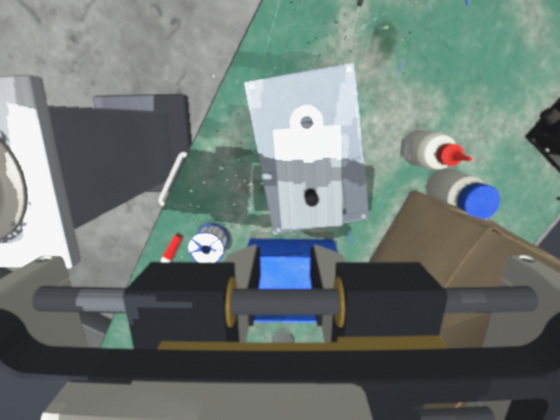

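Run:
```python
from h import *
np.set_printoptions(precision=1,suppress=True)
o=sensors.get_obs(); c=capture("wrist"); crop(c["frame"],235,50,395,245,3,"pics/w1c.png")
for n,uv,z in [("hinge",(307,122),115),("knobtop",(311,197),142),("c",(246,83),110),("c",(352,65),110),("c",(367,219),110),("c",(272,229),110)]: print(n,onz(c,uv,z,o))
```

```text
hinge [554.3  85.4 115. ]
knobtop [558.3   6.9 142. ]
c [487.8 126.4 110. ]
c [601.8 144.6 110. ]
c [631.4 -29.8 110. ]
c [513.6 -42.8 110. ]
```

View pics/w1c.png

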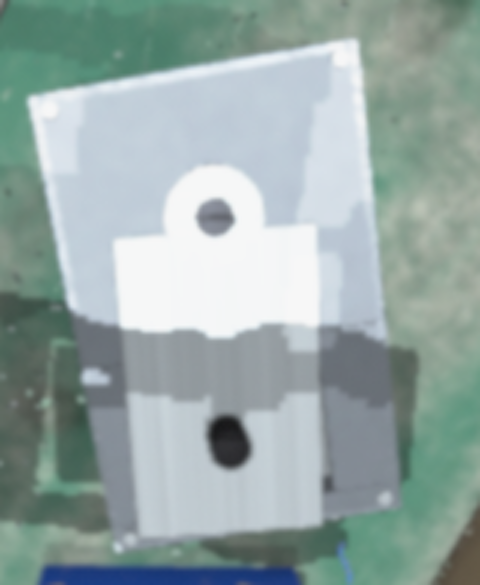

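```bash
python3 plan.py 559 3.5 150 2;  python3 -m crank '[{"dy":2.9,"dz":0.5,"dx":4},{"dy":2.9,"dz":0.5,"dx":8},{"dy":2.9,"dz":0.5,"dx":12},{"dy":2.9,"dz":0.5,"dx":12},{"dy":2.9,"dz":0.5,"dx":12}]'
python3 - <<'E'
from h import *
o=sensors.get_obs(); c=capture("wrist"); cv2.imwrite("pics/w2.png",c["frame"])
print(o["tool_pos"], proj(c,o["tool_pos"],o), proj(c,[559,3.5,142],o))
E
```

```text
tcp [529.9   8.2 270.5] jaw-0.1 F [0.1 0.1 1. ] w29.3 t2.2 q6 -0.13
dx 12.05 dy 2.91 dz 0.46 spin -0.037 dist 124
[529.92771369   8.20815397 270.48927854] [285.04775482 244.02625394] [311.48752626 199.94833833]invalid input at $[0]: expected keys dx, dy, dz, spin
```

View pics/w2.png

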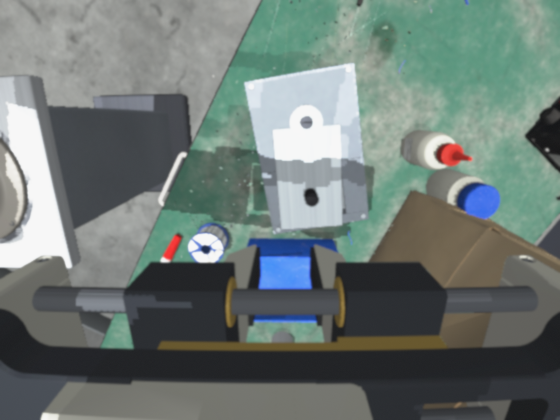

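All four keys are required in every row.

```bash
python3 -m crank '[{"dx":4,"dy":2.9,"dz":0.5,"spin":-0.04},{"dx":8,"dy":2.9,"dz":0.5,"spin":-0.04},{"dx":12,"dy":2.9,"dz":0.5,"spin":-0.04},{"dx":12,"dy":2.9,"dz":0.5,"spin":-0.04},{"dx":12,"dy":2.9,"dz":0.5,"spin":-0.04}]'
python3 - <<'E'
from h import *
o=sensors.get_obs(); c=capture("wrist"); cv2.imwrite("pics/w3.png",c["frame"])
print(o["tool_pos"], proj(c,o["tool_pos"],o), proj(c,[559,3.5,142],o))
E
```

```text
time: 2.68
tool_pos: [557.8, 3.9, 148.8]
tcp_rot: [-1.721, 1.565, 3.03]
contact_force: [0.5, -0.4, 2.3]
grip_width: 29.3
[557.8109346    3.87452469 148.81476158] [285.09759517 244.03752103] [286.82894264 240.59846412]
```

View pics/w3.png

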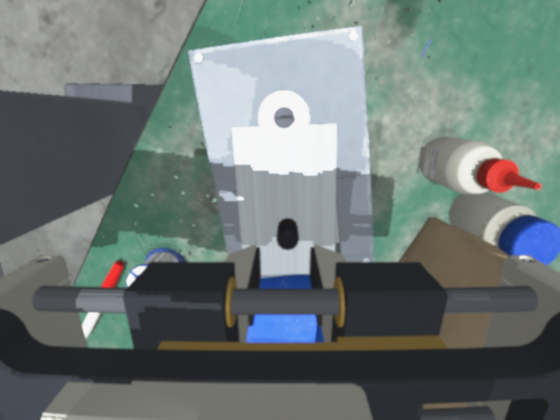

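The knob top at (288,240) is centred between the fingers, as predicted at (287,241).

```bash
python3 -m crank '[{"dx":1.5,"dy":0.1,"dz":0,"spin":0},{"dx":2.7,"dy":0.1,"dz":0,"spin":0},{"dx":2.7,"dy":0.1,"dz":0,"spin":0},{"dx":2.7,"dy":0.1,"dz":0,"spin":0}]'
python3 - <<'E'
from h import *
np.set_printoptions(precision=1,suppress=True)
o=sensors.get_obs(); c=capture("wrist"); cv2.imwrite("pics/w4.png",c["frame"])
H=np.array([554.3,85.4]);Tt=T_tool(o); print(Tt[:3,3])
a0=np.radians(-86.5)
for k in range(1,21):
    th=1.5*k/20; a=a0-th; P=[*(H+82*np.array([np.cos(a),np.sin(a)])),Tt[2,3]]
    d=Tt[:3,:3].T@(np.array(P)-Tt[:3,3])/10; print(k,d.round(2),round(th,3))
E
```

```text
time: 3.07
tool_pos: [561.6, 4.0, 125.9]
tcp_rot: [1.38, 1.567, -0.151]
contact_force: [-0.2, 0.4, 0.2]
grip_width: 29.5
[561.6   4.  125.9]
1 [-0.  -0.8  0. ] 0.075
2 [-0.  -1.5 -0. ] 0.15
3 [-0.  -2.1 -0.1] 0.225
4 [-0.  -2.7 -0.3] 0.3
5 [-0.  -3.2 -0.5] 0.375
6 [-0.  -3.8 -0.7] 0.45
7 [-0.  -4.4 -1. ] 0.525
8 [-0.  -4.9 -1.3] 0.6
9 [-0.  -5.4 -1.6] 0.675
10 [-0.  -5.9 -2. ] 0.75
11 [-0.  -6.3 -2.5] 0.825
12 [-0.  -6.7 -2.9] 0.9
13 [-0.  -7.1 -3.4] 0.975
14 [-0.  -7.4 -3.9] 1.05
15 [-0.  -7.7 -4.5] 1.125
16 [-0. -8. -5.] 1.2
17 [-0.  -8.2 -5.6] 1.275
18 [-0.  -8.4 -6.2] 1.35
19 [-0.  -8.5 -6.8] 1.425
20 [-0.  -8.6 -7.4] 1.5
```

View pics/w4.png

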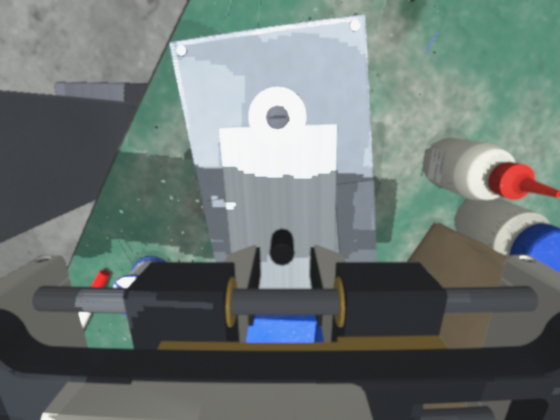

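```bash
for i in 1 2 3; do python3 -m crank '[{"dx":0,"dy":0,"dz":0,"spin":0}]' | sed -n 2,4p; done
```

```text
tool_pos: [561.6, 4.1, 125.6]
tcp_rot: [1.371, 1.567, -0.16]
contact_force: [0.0, 1.2, -0.1]
tool_pos: [561.3, 4.2, 125.0]
tcp_rot: [1.363, 1.568, -0.168]
contact_force: [-0.3, 0.3, -0.7]
tool_pos: [560.9, 4.2, 124.3]
tcp_rot: [1.355, 1.569, -0.176]
contact_force: [-0.2, -0.5, -1.0]
```

```bash
for i in 1 2 3; do python3 -m crank '[{"dx":0,"dy":0,"dz":0,"spin":0},{"dx":0,"dy":0,"dz":0,"spin":0},{"dx":0,"dy":0,"dz":0,"spin":0},{"dx":0,"dy":0,"dz":0,"spin":0}]' | sed -n 1,4p; done
```

```text
time: 3.7
tool_pos: [560.4, 4.3, 123.3]
tcp_rot: [-0.978, 1.571, -2.509]
contact_force: [0.6, 0.3, -0.4]
time: 4.03
tool_pos: [560.4, 4.3, 123.3]
tcp_rot: [-0.902, 1.571, -2.433]
contact_force: [-0.7, 0.6, -0.1]
time: 4.37
tool_pos: [560.4, 4.3, 123.3]
tcp_rot: [0.37, 1.571, -1.161]
contact_force: [-0.1, 0.6, 0.5]
```

```bash
python3 -m crank '[{"dx":0,"dy":-0.7,"dz":0,"spin":0.075},{"dx":0,"dy":-1.3,"dz":0,"spin":0.15},{"dx":0,"dy":-2.0,"dz":-0.1,"spin":0.225},{"dx":0,"dy":-2.6,"dz":-0.3,"spin":0.3},{"dx":0,"dy":-3.1,"dz":-0.5,"spin":0.375},{"dx":0,"dy":-3.7,"dz":-0.7,"spin":0.45},{"dx":0,"dy":-4.3,"dz":-1.0,"spin":0.525},{"dx":0,"dy":-4.8,"dz":-1.3,"spin":0.6},{"dx":0,"dy":-5.3,"dz":-1.6,"spin":0.675},{"dx":0,"dy":-5.8,"dz":-2.0,"spin":0.75},{"dx":0,"dy":-6.2,"dz":-2.5,"spin":0.825},{"dx":0,"dy":-6.6,"dz":-2.9,"spin":0.9},{"dx":0,"dy":-7.0,"dz":-3.4,"spin":0.975},{"dx":0,"dy":-7.3,"dz":-3.9,"spin":1.05},{"dx":0,"dy":-7.6,"dz":-4.5,"spin":1.125},{"dx":0,"dy":-7.9,"dz":-5.0,"spin":1.2},{"dx":0,"dy":-8.1,"dz":-5.6,"spin":1.275},{"dx":0,"dy":-8.3,"dz":-6.2,"spin":1.35},{"dx":0,"dy":-8.4,"dz":-6.8,"spin":1.425},{"dx":0,"dy":-8.5,"dz":-7.4,"spin":1.5}]'
python3 -m crank '[{"dx":0,"dy":0,"dz":0,"spin":0},{"dx":0,"dy":0,"dz":0,"spin":0},{"dx":0,"dy":0,"dz":0,"spin":0},{"dx":0,"dy":0,"dz":0,"spin":0}]'
python3 - <<'E'
from h import *
o=sensors.get_obs(); c=capture("wrist"); cv2.imwrite("pics/w5.png",c["frame"]);c=capture("top"); crop(c["frame"],120,120,320,270,4,"pics/t5.png")
E
```

```text
time: 6.03
tool_pos: [472.4, 75.1, 123.4]
tcp_rot: [2.735, 1.571, -0.299]
contact_force: [0.2, 0.0, -0.3]
grip_width: 29.5
time: 6.37
tool_pos: [472.6, 74.5, 123.3]
tcp_rot: [1.858, 1.571, -1.172]
contact_force: [-0.1, 0.1, -0.5]
grip_width: 29.5
```

View pics/w5.png

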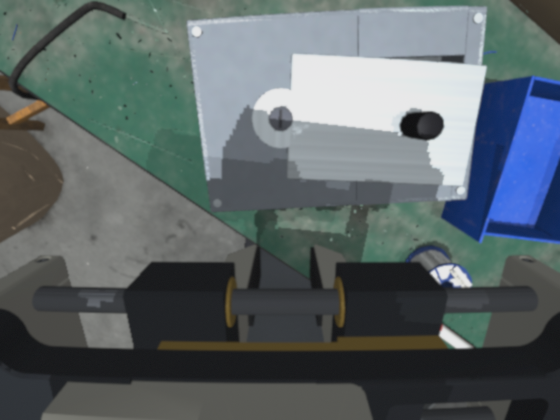

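View pics/t5.png

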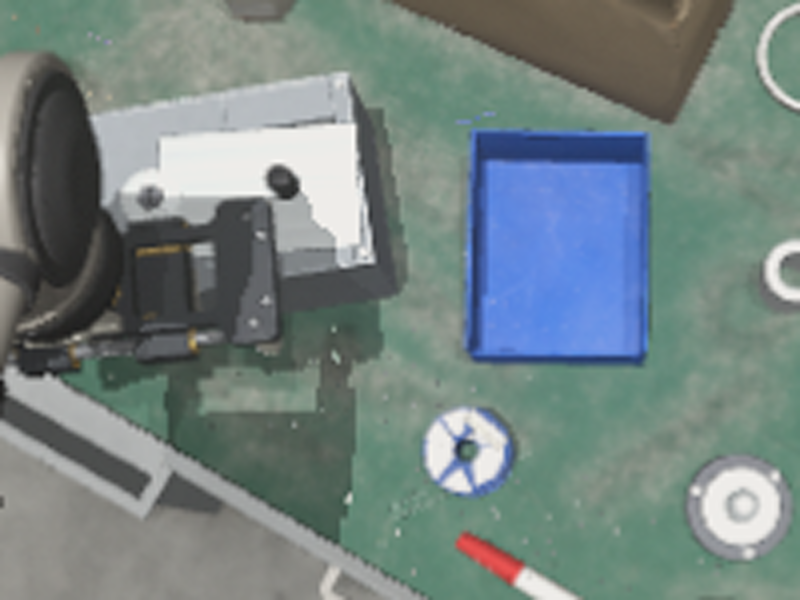

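Run:
```python
from h import *
np.set_printoptions(precision=1,suppress=True)
o=sensors.get_obs(); c=capture("wrist"); crop(c["frame"],370,40,500,200,4,"pics/w5c.png")
for uv,z in [((430,124),142),((411,124),114),((281,117),115)]: print(onz(c,uv,z,o))
o=dict(o);o["tool_pos"]=np.array([529.8,8.3,270.3]);o["tcp_rot"]=np.array([-0.796,1.57,-2.368])
for uv,z in [((314,201.5),142),((309,192),114)]: print(onz(c,uv,z,o))
```

```text
[559.9   4.6 142. ]
[559.6   3.2 114. ]
[554.2  85.2 115. ]
[562.7   2.5 142. ]
[559.3   6.3 114. ]
```

View pics/w5c.png

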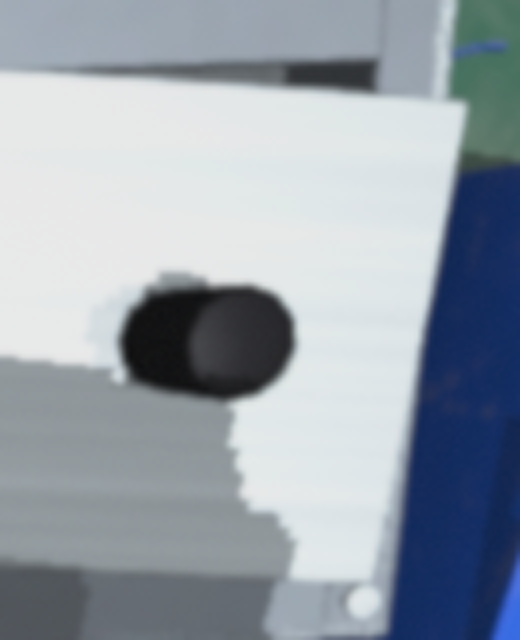

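Run:
```python
from h import *
np.set_printoptions(precision=1,suppress=True)
o=dict(sensors.get_obs()); c=capture("wrist")
o["tool_pos"]=np.array([561.6,4,125.9]);o["tcp_rot"]=np.array([1.38,1.567,-.151])
print(T_tool(o)[:3,:3])
for P in ([559.7,4,142],[559.7,4,114],[559.7-8,4,142],[554.2,85.2,115]): print(proj(c,P,o))
print(proj(c,o["tool_pos"],o))
a=cv2.imread("pics/w4.png"); crop(a,200,200,380,350,4.4,"pics/w4c.png")
```

```text
[[ 0.  1.  0.]
 [-0.  0. -1.]
 [-1.  0.  0.]]
[280.5 255.4]
[280.9 237.9]
[267.6 255. ]
[276.7 118.4]
[283.5 244.8]
```

View pics/w4c.png

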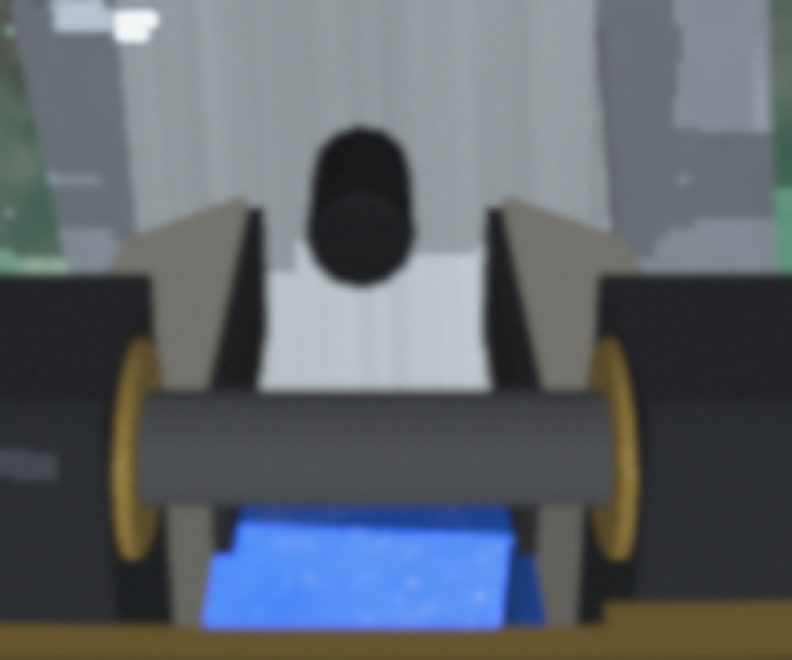

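The top crop shows the cover unmoved (knob still at (283,182)), although the fingers straddled the knob. I'll retry in small steps and watch it.

```bash
python3 -m crank '[{"dx":-2,"dy":0,"dz":0,"spin":0},{"dx":-4,"dy":0,"dz":0,"spin":0},{"dx":-4,"dy":0,"dz":0,"spin":-0.3},{"dx":-4,"dy":0,"dz":0,"spin":-0.6},{"dx":-4,"dy":0,"dz":0,"spin":-0.9},{"dx":-4,"dy":0,"dz":0,"spin":-1.2},{"dx":-4,"dy":0,"dz":0,"spin":-1.5},{"dx":-4,"dy":0,"dz":0,"spin":-1.5},{"dx":-4,"dy":0,"dz":0,"spin":-1.5},{"dx":-4,"dy":0,"dz":0,"spin":-1.5},{"dx":-4,"dy":0,"dz":0,"spin":-1.5},{"dx":-4,"dy":0,"dz":0,"spin":-1.5},{"dx":-4,"dy":0,"dz":0,"spin":-1.5}]'; python3 plan.py 560 3 163 2
```

```text
time: 7.65
tool_pos: [472.5, 74.7, 163.3]
tcp_rot: [-0.081, 1.571, -1.73]
contact_force: [0.3, 0.1, -0.5]
grip_width: 29.3
tcp [472.5  74.7 163.3] jaw-4.5 F [ 0.3  0.1 -0.5] w29.3 t7.7 q6 0.08
dx 0.03 dy 9.28 dz 6.46 spin -0.113 dist 113
```

```bash
python3 -m crank '[{"dx":0,"dy":3.1,"dz":2.2,"spin":-0.11},{"dx":0,"dy":6.2,"dz":4.3,"spin":-0.11},{"dx":0,"dy":9.3,"dz":6.5,"spin":-0.11},{"dx":0,"dy":9.3,"dz":6.5,"spin":-0.11},{"dx":2,"dy":9.3,"dz":6.5,"spin":-0.11},{"dx":4.2,"dy":9.3,"dz":6.5,"spin":-0.11},{"dx":4.2,"dy":9.3,"dz":6.5,"spin":-0.11},{"dx":4.2,"dy":9.3,"dz":6.5,"spin":-0.11},{"dx":4.2,"dy":9.3,"dz":6.5,"spin":-0.11},{"dx":4.2,"dy":9.3,"dz":6.5,"spin":-0.11}]' 
python3 -m crank '[{"dx":0,"dy":-0.5,"dz":0,"spin":0},{"dx":0,"dy":-1,"dz":0,"spin":0},{"dx":0,"dy":-1.5,"dz":0,"spin":0},{"dx":0,"dy":-2,"dz":0,"spin":0},{"dx":0,"dy":-2,"dz":0,"spin":0},{"dx":0,"dy":-2,"dz":0,"spin":0}]'
python3 - <<'E'
from h import *
c=capture("wrist"); cv2.imwrite("pics/w6.png",c["frame"])
E
python3 plan.py 560 3 163 2
```

```text
time: 8.48
tool_pos: [560.5, 2.2, 122.8]
tcp_rot: [1.367, 1.568, -0.178]
contact_force: [-0.9, 0.3, 0.1]
grip_width: 29.2
time: 8.98
tool_pos: [539.4, 1.7, 121.6]
tcp_rot: [1.193, 1.57, -0.353]
contact_force: [-0.1, 0.7, 0.2]
grip_width: 29.4
tcp [539.7   1.6 121.5] jaw1.4 F [ 0.3  0.5 -0.1] w29.3 t9.0 q6 -0.16
dx -4.14 dy 2.03 dz -0.09 spin -0.010 dist 46
```

View pics/w6.png

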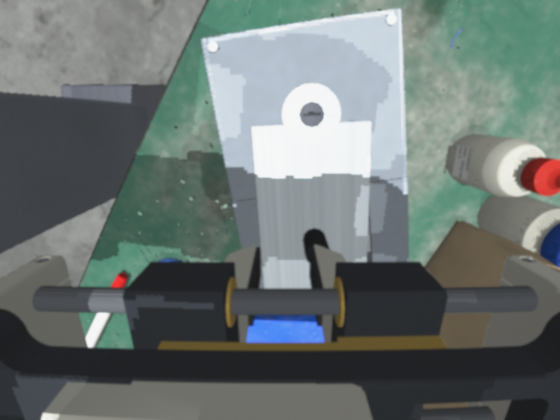

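Run:
```python
from h import *
a=cv2.imread("pics/w6.png"); crop(a,200,200,380,350,4.4,"pics/w6c.png")
S=capture("side"); crop(S["frame"],230,60,390,200,5,"pics/s6.png")
o=sensors.get_obs(); t=o["tool_pos"]
print(proj(S,t),proj(S,t+[0,0,23]),proj(S,[559.7,4,142]), proj(S,[559.7,4,114]))
```

```text
[295.18599186 159.19881679] [295.22947356 151.13312527] [302.66961758 150.96002895] [302.5342434  160.71419174]
```

View pics/w6c.png

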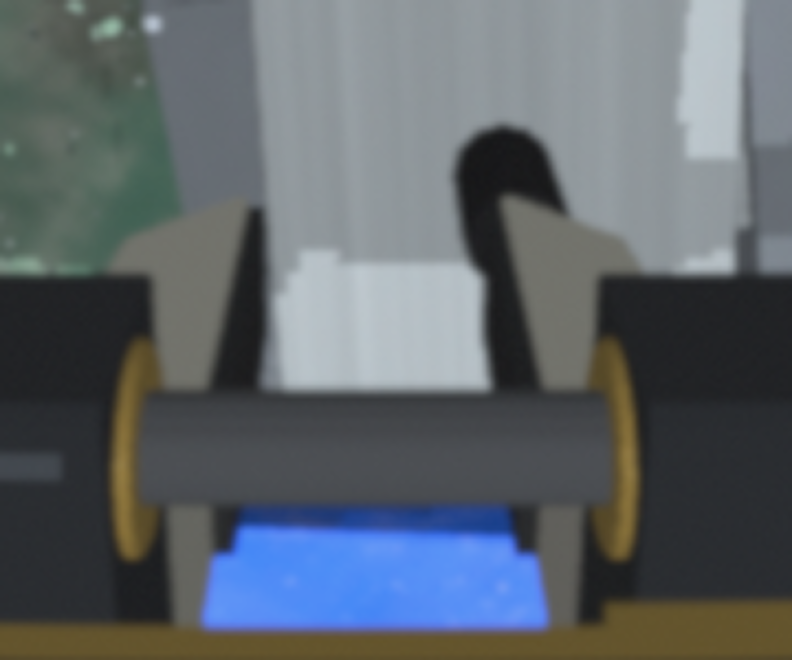

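View pics/s6.png

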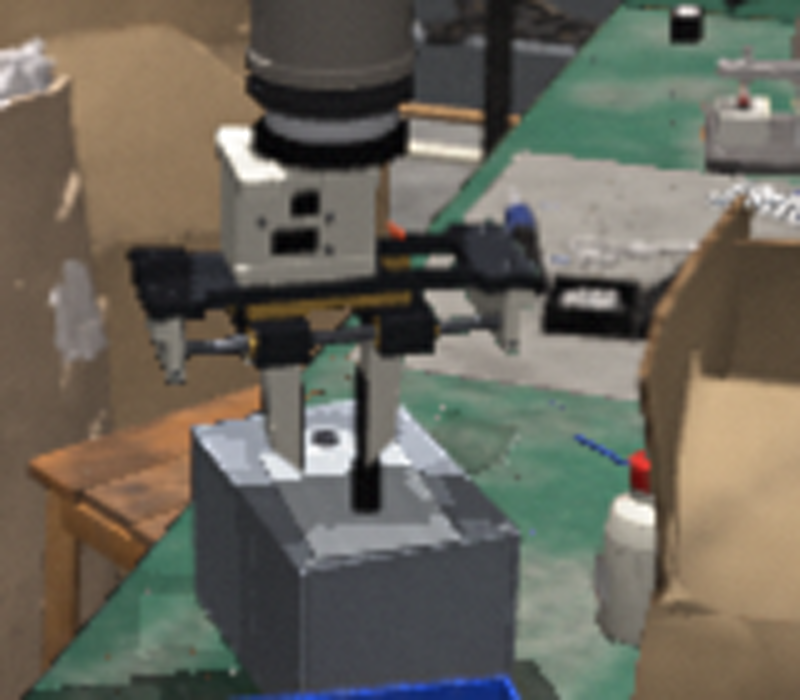

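Both the wrist view (finger tip at row ~246) and the side view suggest the real finger ends are ~18 mm higher than the TCP reading implies. I'll check by touching the cover gently, straddling the knob.

```bash
python3 -m crank '[{"dx":0,"dy":1,"dz":0,"spin":0},{"dx":0,"dy":2,"dz":0,"spin":0},{"dx":0,"dy":2,"dz":0,"spin":0},{"dx":0,"dy":2,"dz":0,"spin":0},{"dx":0.2,"dy":2,"dz":0,"spin":0},{"dx":0.3,"dy":2,"dz":0,"spin":0},{"dx":0.3,"dy":2,"dz":0,"spin":0}]'
python3 -m crank '[{"dx":0.15,"dy":0,"dz":0,"spin":0},{"dx":0.3,"dy":0,"dz":0,"spin":0},{"dx":0.3,"dy":0,"dz":0,"spin":0},{"dx":0.3,"dy":0,"dz":0,"spin":0}]'
python3 - <<'E'
from h import *
o=sensors.get_obs(); c=capture("wrist"); crop(c["frame"],200,200,380,350,4.4,"pics/w7c.png")
S=capture("side"); crop(S["frame"],230,60,390,200,5,"pics/s7.png")
E
```

```text
time: 9.67
tool_pos: [559.0, 2.2, 117.9]
tcp_rot: [-1.624, 1.57, 3.114]
contact_force: [-0.0, -0.6, 0.2]
grip_width: 29.9
time: 10.0
tool_pos: [559.5, 2.2, 115.2]
tcp_rot: [-1.322, 1.571, -2.868]
contact_force: [0.7, 0.6, 0.1]
grip_width: 29.6
```

View pics/w7c.png

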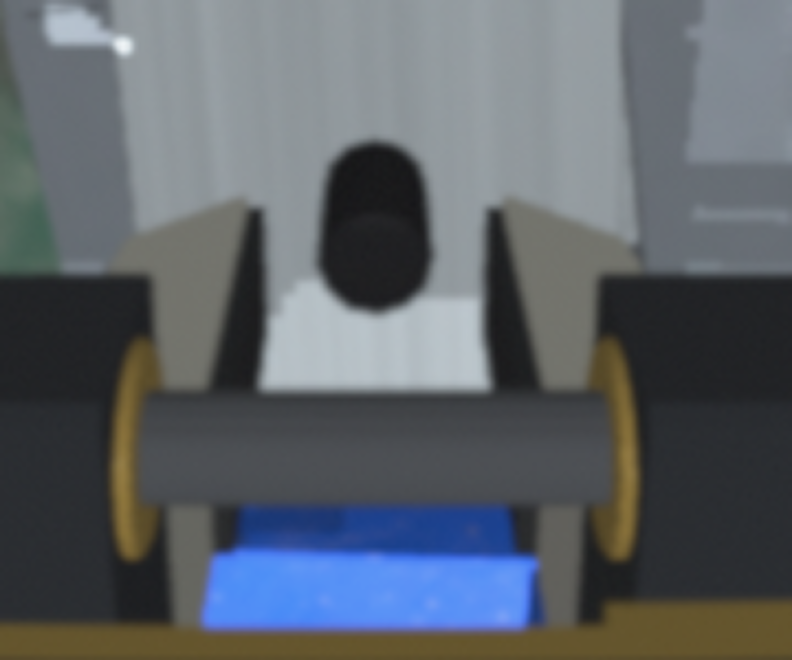

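View pics/s7.png

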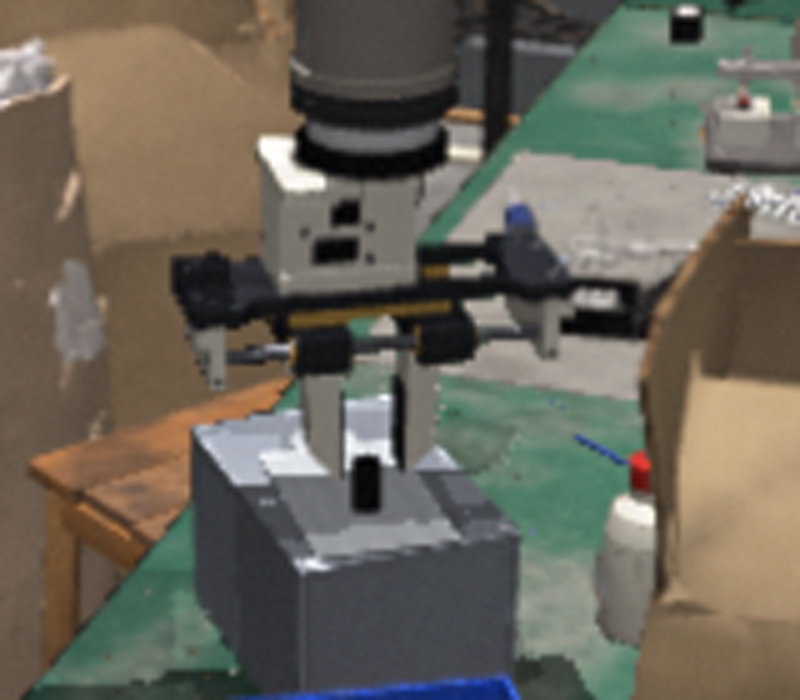

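```bash
for i in 1 2 3 4; do python3 -m crank '[{"dx":0.1,"dy":0,"dz":0,"spin":0},{"dx":0.2,"dy":0,"dz":0,"spin":0},{"dx":0.2,"dy":0,"dz":0,"spin":0},{"dx":0.2,"dy":0,"dz":0,"spin":0}]' | sed -n '2p;4p'; done
```

```text
tool_pos: [559.6, 2.2, 113.2]
contact_force: [0.9, 0.1, 0.2]
tool_pos: [559.6, 2.2, 111.2]
contact_force: [0.3, 0.0, -0.1]
tool_pos: [559.6, 2.2, 109.2]
contact_force: [0.9, 0.3, -0.5]
tool_pos: [559.6, 2.2, 107.2]
contact_force: [-0.1, 0.3, 0.1]
```

```bash
for i in 1 2 3 4 5; do python3 -m crank '[{"dx":0.1,"dy":0,"dz":0,"spin":0},{"dx":0.2,"dy":0,"dz":0,"spin":0},{"dx":0.2,"dy":0,"dz":0,"spin":0},{"dx":0.2,"dy":0,"dz":0,"spin":0}]' | sed -n '2p;4p'; done
python3 - <<'E'
from h import *
o=sensors.get_obs(); c=capture("wrist"); crop(c["frame"],200,200,380,350,4.4,"pics/w8c.png")
S=capture("side"); crop(S["frame"],230,60,390,200,5,"pics/s8.png"); print(proj(S,o["tool_pos"]))
E
```

```text
tool_pos: [559.6, 2.2, 105.2]
contact_force: [-0.2, 0.1, -0.4]
tool_pos: [559.6, 2.2, 103.2]
contact_force: [-0.1, 0.3, -0.3]
tool_pos: [559.6, 2.2, 101.2]
contact_force: [0.2, -0.0, 0.9]
tool_pos: [559.6, 2.2, 99.2]
contact_force: [0.5, -0.1, 1.2]
tool_pos: [559.6, 2.2, 97.2]
contact_force: [-0.7, 0.0, -1.1]
[302.56334691 166.79192438]
```

View pics/s8.png

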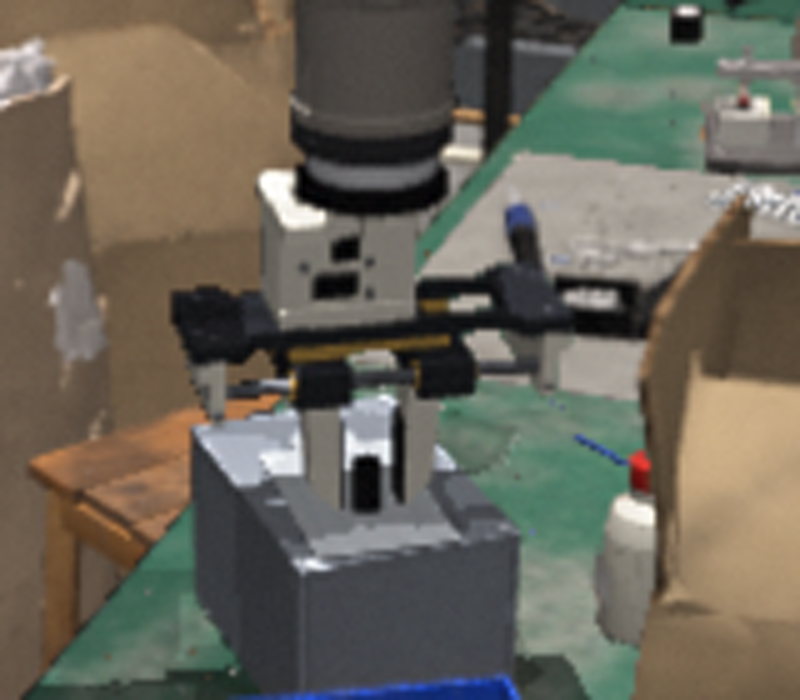

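View pics/w8c.png

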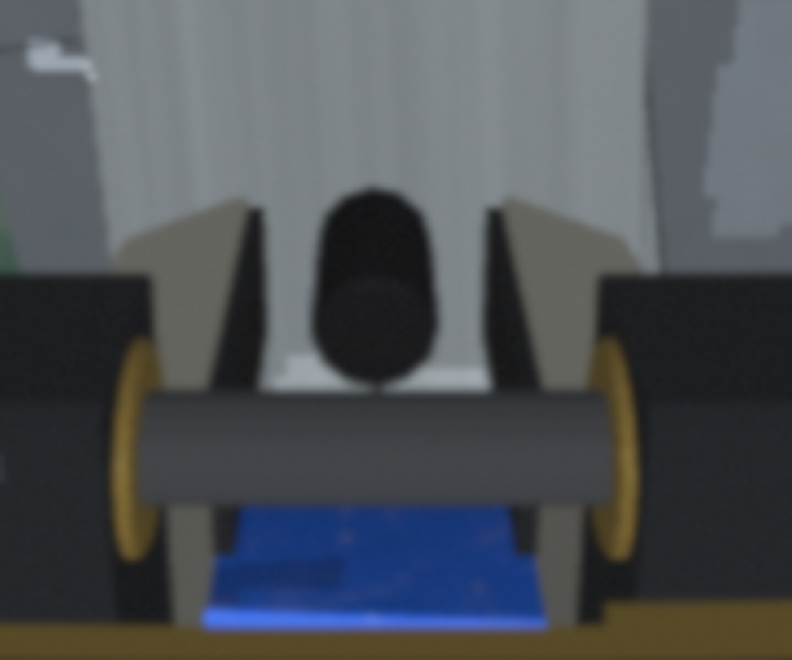

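```bash
for i in 1 2 3; do python3 -m crank '[{"dx":0.1,"dy":0,"dz":0,"spin":0},{"dx":0.1,"dy":0,"dz":0,"spin":0},{"dx":0.1,"dy":0,"dz":0,"spin":0},{"dx":0.1,"dy":0,"dz":0,"spin":0}]' | sed -n '2p;4p'; done
```

```text
tool_pos: [559.7, 2.2, 96.3]
contact_force: [0.6, 0.1, 0.3]
tool_pos: [559.7, 2.2, 95.3]
contact_force: [0.1, -1.2, 0.3]
tool_pos: [559.6, 2.2, 94.3]
contact_force: [0.3, -0.2, -0.3]
```

```bash
for i in 1 2 3; do python3 -m crank '[{"dx":0.1,"dy":0,"dz":0,"spin":0},{"dx":0.1,"dy":0,"dz":0,"spin":0},{"dx":0.1,"dy":0,"dz":0,"spin":0},{"dx":0.1,"dy":0,"dz":0,"spin":0}]' | sed -n '2p;4p'; done
```

```text
tool_pos: [559.7, 2.2, 93.3]
contact_force: [-0.5, 1.0, 0.3]
tool_pos: [559.7, 2.2, 92.3]
contact_force: [-0.7, -0.5, -0.6]
tool_pos: [559.7, 2.2, 91.3]
contact_force: [0.9, -0.5, -0.3]
```

```bash
for i in 1 2 3; do python3 -m crank '[{"dx":0.1,"dy":0,"dz":0,"spin":0},{"dx":0.1,"dy":0,"dz":0,"spin":0},{"dx":0.1,"dy":0,"dz":0,"spin":0},{"dx":0.1,"dy":0,"dz":0,"spin":0}]' | sed -n '2p;4p'; done
python3 - <<'E'
from h import *
o=sensors.get_obs(); c=capture("wrist"); crop(c["frame"],200,200,380,350,4.4,"pics/w9c.png")
S=capture("side"); crop(S["frame"],250,110,350,185,8,"pics/s9.png"); print(proj(S,o["tool_pos"]))
E
```

```text
tool_pos: [560.1, 2.1, 90.8]
contact_force: [0.3, 0.3, 5.2]
tool_pos: [560.6, 2.1, 90.7]
contact_force: [-0.7, 0.6, 10.6]
tool_pos: [561.1, 2.0, 90.6]
contact_force: [-1.3, 0.8, 15.9]
[303.11178948 168.99972495]
```

View pics/s9.png

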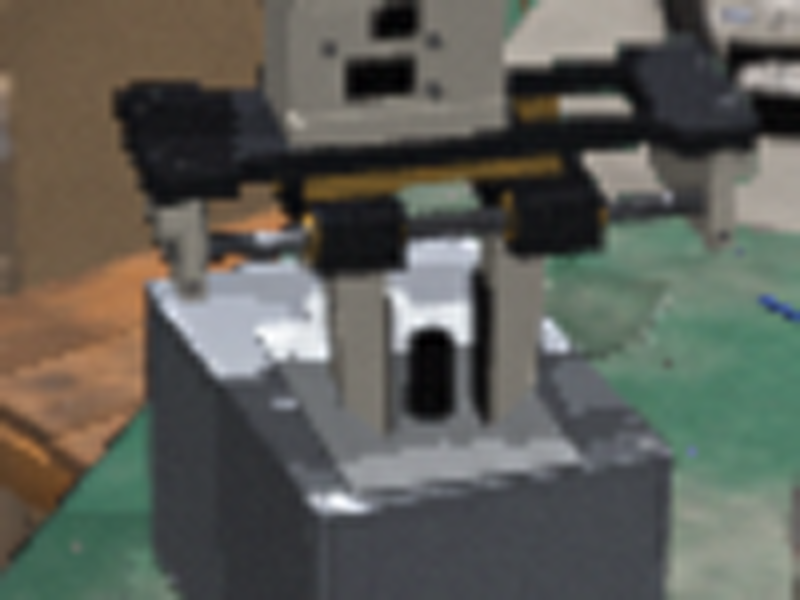

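Contact at reported TCP z ≈ 91 on the 114 mm cover: the real finger ends sit ~23 mm behind the reported TCP. I'll plan with tip z = TCP z + 23. Next: lift 9 mm and swing.

```bash
sed -i 's/np.array(\[x,y,z\])-T/np.array([x,y,z-23.])-T/; s/print("tcp"/print("tipz %.1f"%(T[2,3]+23),"tcp"/' plan.py; python3 -m crank '[{"dx":-0.5,"dy":0,"dz":0,"spin":0},{"dx":-0.9,"dy":0,"dz":0,"spin":0},{"dx":-0.9,"dy":0,"dz":0,"spin":0},{"dx":-0.9,"dy":0,"dz":0,"spin":0}]'
python3 -m crank '[{"dx":0,"dy":-0.7,"dz":0,"spin":0.075},{"dx":0,"dy":-1.3,"dz":0,"spin":0.15},{"dx":0,"dy":-2.0,"dz":-0.2,"spin":0.225},{"dx":0,"dy":-2.6,"dz":-0.4,"spin":0.3},{"dx":0,"dy":-3.1,"dz":-0.6,"spin":0.375},{"dx":0,"dy":-3.7,"dz":-0.8,"spin":0.45}]'
python3 - <<'E'
from h import *
o=sensors.get_obs(); c=capture("wrist"); cv2.imwrite("pics/w10.png",c["frame"])
E
python3 plan.py 0 0 0
```

```text
time: 16.63
tool_pos: [559.5, 2.2, 97.0]
tcp_rot: [-1.543, 1.57, -3.089]
contact_force: [-0.8, -0.5, 0.4]
grip_width: 29.1
time: 17.13
tool_pos: [522.2, 9.2, 96.7]
tcp_rot: [-0.894, 1.57, -2.894]
contact_force: [-0.3, -0.7, 0.5]
grip_width: 29.5
tipz 119.7 tcp [520.9   9.6  96.7] jaw-24.8 F [-0.2  0.3  0.2] w29.5 t17.2 q6 0.30
dx 12.07 dy -46.86 dz 22.73 spin 0.000 dist 535
```

View pics/w10.png

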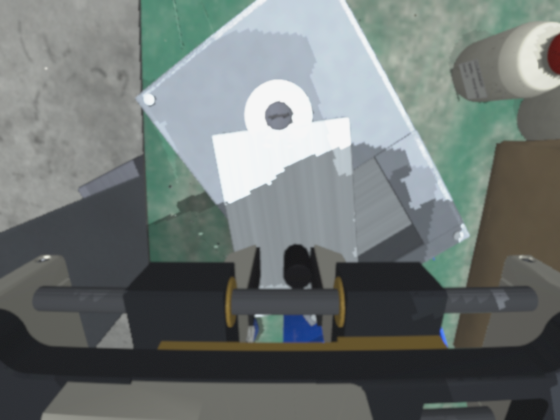

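Run:
```python
from h import *
Tt=T_tool(); H=np.array([554.3,85.4]); v=Tt[:2,3]-H; a0=np.degrees(np.arctan2(v[1],v[0])); print(a0,np.hypot(*v))
for k in range(1,15):
    a=a0+(-175-a0)*k/14; P=[*(H+82*np.array([np.cos(np.radians(a)),np.sin(np.radians(a))])),Tt[2,3]]
    print((Tt[:3,:3].T@(np.array(P)-Tt[:3,3])/10).round(1), round(np.radians(a0-a),2))
```

```text
-113.78392086836845 82.78620692908655
[ 0.  -0.6 -0.1] 0.08
[ 0.  -1.2 -0.2] 0.15
[ 0.  -1.9 -0.3] 0.23
[ 0.  -2.5 -0.4] 0.31
[ 0.  -3.1 -0.6] 0.38
[ 0.  -3.6 -0.9] 0.46
[ 0.  -4.2 -1.1] 0.53
[ 0.  -4.7 -1.5] 0.61
[ 0.  -5.2 -1.8] 0.69
[ 0.  -5.7 -2.3] 0.76
[ 0.  -6.2 -2.7] 0.84
[ 0.  -6.6 -3.2] 0.92
[ 0.  -6.9 -3.7] 0.99
[ 0.  -7.3 -4.2] 1.07
```

```bash
python3 -m crank '[{"dx":0,"dy":-0.6,"dz":-0.1,"spin":0.08},{"dx":0,"dy":-1.2,"dz":-0.2,"spin":0.15},{"dx":0,"dy":-1.9,"dz":-0.3,"spin":0.23},{"dx":0,"dy":-2.5,"dz":-0.4,"spin":0.31},{"dx":0,"dy":-3.1,"dz":-0.6,"spin":0.38},{"dx":0,"dy":-3.6,"dz":-0.9,"spin":0.46},{"dx":0,"dy":-4.2,"dz":-1.1,"spin":0.53},{"dx":0,"dy":-4.7,"dz":-1.5,"spin":0.61},{"dx":0,"dy":-5.2,"dz":-1.8,"spin":0.69},{"dx":0,"dy":-5.7,"dz":-2.3,"spin":0.76},{"dx":0,"dy":-6.2,"dz":-2.7,"spin":0.84},{"dx":0,"dy":-6.6,"dz":-3.2,"spin":0.92},{"dx":0,"dy":-6.9,"dz":-3.7,"spin":0.99},{"dx":0,"dy":-7.3,"dz":-4.2,"spin":1.07},{"dx":0,"dy":-7.3,"dz":-4.2,"spin":1.07},{"dx":0,"dy":-7.3,"dz":-4.2,"spin":1.07},{"dx":0,"dy":-7.3,"dz":-4.2,"spin":1.07},{"dx":0,"dy":-7.3,"dz":-4.2,"spin":1.07}]'
python3 - <<'E'
from h import *
np.set_printoptions(precision=1,suppress=True)
o=sensors.get_obs(); c=capture("wrist"); cv2.imwrite("pics/w11.png",c["frame"])
S=capture("top"); crop(S["frame"],120,120,320,270,4,"pics/t11.png")
print(o["tool_pos"])
E
```

```text
time: 18.68
tool_pos: [473.3, 77.3, 97.2]
tcp_rot: [0.434, 1.571, -2.63]
contact_force: [0.1, -1.0, 0.2]
grip_width: 29.3
[473.3  77.3  97.2]
```

View pics/w11.png

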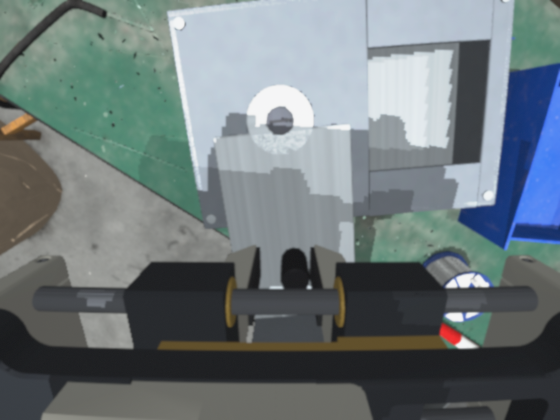

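View pics/t11.png

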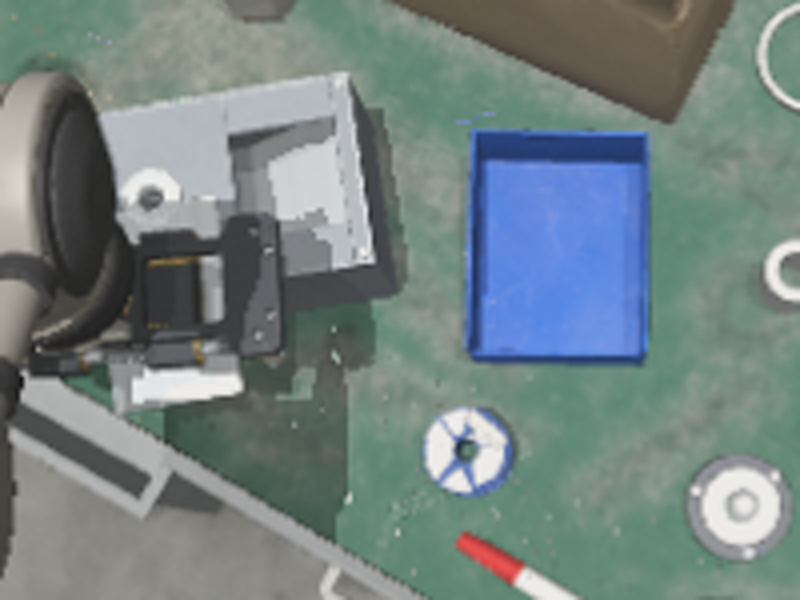

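```bash
python3 - <<'E'
from h import *
np.set_printoptions(precision=1,suppress=True)
o=sensors.get_obs(); c=capture("wrist")
q=[onz(c,uv,110,o) for uv in [(368,47),(490,40),(482,162),(368,170)]]; print(np.array(q),np.mean(q,0))
E
python3 -m crank '[{"dx":-4,"dy":0,"dz":0,"spin":0},{"dx":-8,"dy":0,"dz":0,"spin":0},{"dx":-12,"dy":0,"dz":0,"spin":0},{"dx":-12,"dy":0,"dz":0,"spin":0},{"dx":-12,"dy":0,"dz":0,"spin":0},{"dx":-12,"dy":0,"dz":0,"spin":0}]'
python3 plan.py 590 -320 250 -50; python3 plan.py 590 -320 250 45
```

```text
[[594.   42.2 110. ]
 [604.1 -22.4 110. ]
 [540.1 -34.4 110. ]
 [529.8  32.4 110. ]] [567.    4.5 110. ]
time: 19.33
tool_pos: [472.8, 77.5, 216.7]
tcp_rot: [0.07, 1.57, -2.996]
contact_force: [-0.8, -0.6, 0.3]
grip_width: 29.2
tipz 239.7 tcp [472.8  77.5 216.7] jaw-85.6 F [-0.8 -0.6  0.3] w29.2 t19.3 q6 1.50
dx -1.03 dy 40.52 dz -8.67 spin -0.622 dist 415
tipz 239.7 tcp [472.8  77.5 216.7] jaw-85.6 F [-0.8 -0.6  0.3] w29.2 t19.3 q6 1.50
dx -1.03 dy 40.52 dz -8.67 spin 0.861 dist 415
```

```bash
python3 plan.py 460 -200 240 90; python3 -m crank '[{"dx":0,"dy":4,"dz":0.1,"spin":-0.12},{"dx":0,"dy":8,"dz":0.2,"spin":-0.24},{"dx":0,"dy":12,"dz":0,"spin":-0.36},{"dx":0,"dy":16,"dz":0,"spin":-0.48},{"dx":0,"dy":20,"dz":-1,"spin":-0.6},{"dx":0,"dy":24,"dz":-1,"spin":-0.72},{"dx":0,"dy":27.8,"dz":-1,"spin":-0.84},{"dx":0,"dy":27.8,"dz":-1,"spin":-0.96},{"dx":0,"dy":27.8,"dz":-1,"spin":-1.08},{"dx":0,"dy":27.8,"dz":-1,"spin":-1.2},{"dx":0,"dy":27.8,"dz":-1,"spin":-1.32},{"dx":0,"dy":27.8,"dz":-1,"spin":-1.44},{"dx":0,"dy":27.8,"dz":-1,"spin":-1.56},{"dx":0,"dy":27.8,"dz":-1,"spin":-1.68},{"dx":0,"dy":27.8,"dz":-1,"spin":-1.8},{"dx":0,"dy":27.8,"dz":-1,"spin":-1.92},{"dx":0,"dy":27.8,"dz":-1,"spin":-2.04},{"dx":0,"dy":27.8,"dz":-1,"spin":-2.04}]' 65; python3 plan.py 520 -365 250 90.5
```

```text
tipz 239.7 tcp [472.8  77.5 216.7] jaw-85.6 F [-0.8 -0.6  0.3] w29.2 t19.3 q6 1.50
dx -0.02 dy 27.57 dz 3.38 spin 0.076 dist 278
time: 20.83
tool_pos: [503.4, -198.4, 215.1]
tcp_rot: [-2.609, 1.567, 2.653]
contact_force: [-0.1, 0.5, -0.3]
grip_width: 60.2
tipz 238.1 tcp [ 503.4 -198.4  215.1] jaw31.5 F [-0.1  0.5 -0.3] w60.2 t20.8 q6 -1.07
dx -1.22 dy -7.29 dz 15.07 spin -1.030 dist 168
```

```bash
python3 -m crank '[{"dx":0,"dy":-2.4,"dz":4,"spin":-0.12},{"dx":0,"dy":-4.8,"dz":8,"spin":-0.24},{"dx":0,"dy":-7.3,"dz":12,"spin":-0.36},{"dx":-1,"dy":-7.3,"dz":15,"spin":-0.48},{"dx":-1,"dy":-7.3,"dz":15,"spin":-0.6},{"dx":-1,"dy":-7.3,"dz":15,"spin":-0.72},{"dx":-1,"dy":-7.3,"dz":15,"spin":-0.84},{"dx":-1,"dy":-7.3,"dz":15,"spin":-0.96},{"dx":-1,"dy":-7.3,"dz":15,"spin":-1.03},{"dx":-1,"dy":-7.3,"dz":15,"spin":-1.03},{"dx":-1,"dy":-7.3,"dz":15,"spin":-1.03},{"dx":-1,"dy":-7.3,"dz":15,"spin":-1.03}]'
python3 - <<'E'
from det import *
o=sensors.get_obs(); c=capture("wrist"); cv2.imwrite("pics/w12.png",c["frame"]); T=capture("top"); cv2.imwrite("pics/t12.png",T["frame"]); S=capture("side"); cv2.imwrite("pics/s12.png",S["frame"])
E
python3 plan.py 520 -365 250 90.5
```

```text
time: 21.83
tool_pos: [519.4, -364.7, 226.5]
tcp_rot: [2.445, 1.569, 2.446]
contact_force: [-0.1, -0.2, -0.6]
grip_width: 59.8
tipz 250.1 tcp [ 519.6 -364.9  227.1] jaw90.1 F [0.1 0.6 1.1] w59.8 t22.0 q6 -2.31
dx 0.01 dy -0.01 dz 0.04 spin -0.006 dist 0
```

View pics/w12.png

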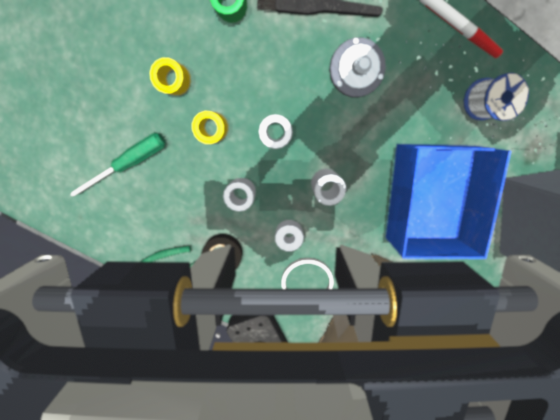

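View pics/s12.png

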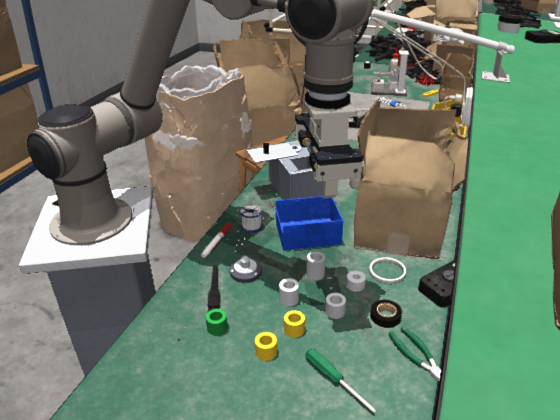

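Run:
```python
from det import *
a=cv2.imread("pics/w12.png"); crop(a,200,100,360,265,4.5,"pics/w12c.png")
```

```text
(no output)
```

View pics/w12c.png

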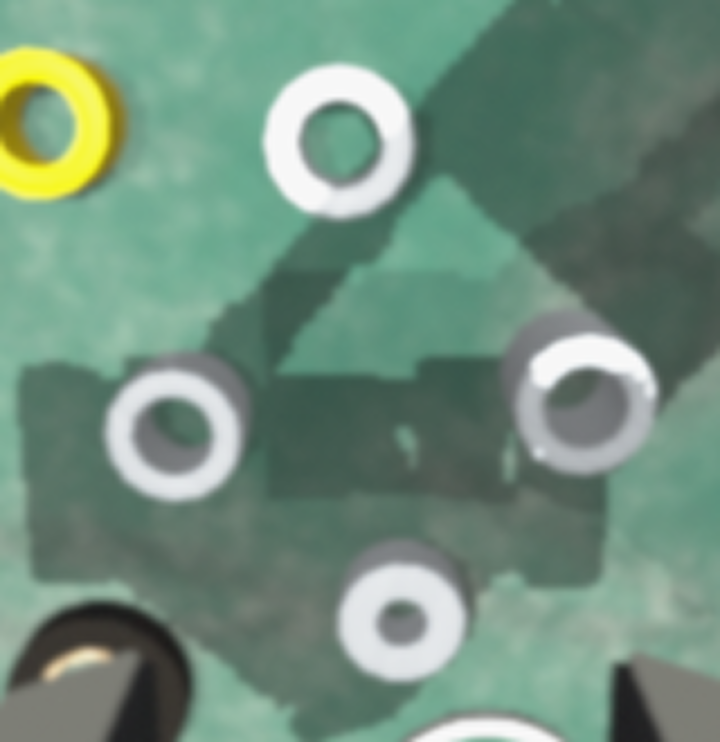

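Run:
```python
from det import *
np.set_printoptions(precision=1,suppress=True)
o=sensors.get_obs(); c=capture("wrist")
for n,uv,z in [("D26",(289,237.9),26),("C34",(238.3,196),34),("A42",(275.2,131),42),("B50",(329.8,189.4),50),("gtip",(362,64.5),42)]:
    print(n,onz(c,uv,z,o))
```

```text
D26 [ 598.4 -359.6   26. ]
C34 [ 535.5 -427.1   34. ]
A42 [ 452.  -377.5   42. ]
B50 [ 522.6 -309.3   50. ]
gtip [ 377.  -277.4   42. ]
```

```bash
python3 plan.py 598.5 -359.5 70 90; python3 -m crank '[{"dx":2,"dy":0.2,"dz":4,"spin":0},{"dx":6,"dy":0.5,"dz":7.9,"spin":0},{"dx":10,"dy":0.5,"dz":7.9,"spin":0},{"dx":14,"dy":0.5,"dz":7.9,"spin":0},{"dx":18,"dy":0.5,"dz":7.9,"spin":0},{"dx":18,"dy":0.5,"dz":7.9,"spin":0},{"dx":18,"dy":0.5,"dz":7.9,"spin":0},{"dx":18,"dy":0.5,"dz":7.9,"spin":0},{"dx":18,"dy":0.5,"dz":7.9,"spin":0},{"dx":18,"dy":0.5,"dz":7.9,"spin":0}]'; python3 plan.py 598.5 -359.5 6 90
python3 - <<'E'
from det import *
o=sensors.get_obs(); c=capture("wrist"); cv2.imwrite("pics/w13.png",c["frame"]);print(proj(c,[598.5,-359.5,26],o))
E
```

```text
tipz 250.2 tcp [ 519.6 -364.9  227.2] jaw90.2 F [ 0.5  0.8 -1. ] w59.9 t22.0 q6 -2.31
dx 18.02 dy 0.52 dz 7.89 spin 0.003 dist 197
time: 22.87
tool_pos: [600.2, -361.0, 51.1]
tcp_rot: [-0.668, 1.565, -0.665]
contact_force: [0.2, 0.0, 0.1]
grip_width: 59.7
tipz 74.1 tcp [ 600.2 -361.    51.1] jaw90.2 F [0.2 0.  0.1] w59.7 t22.9 q6 -2.23
dx 6.81 dy 0.18 dz -0.20 spin 0.004 dist 68
[288.11582978 229.56995415]
```

View pics/w13.png

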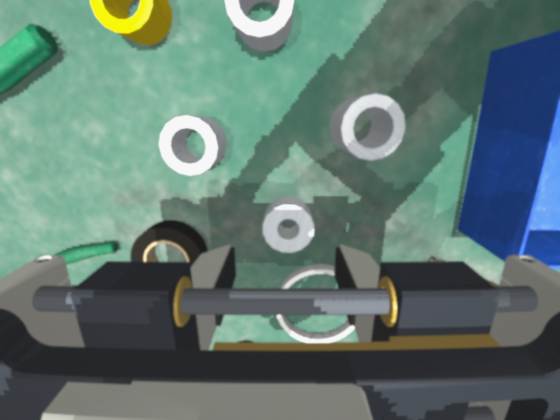

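Run:
```python
from det import *
np.set_printoptions(precision=1,suppress=True)
o=sensors.get_obs(); c=capture("wrist")
print(onz(c,(168,257),19,o), onz(c,(207,250),19,o),onz(c,(288.5,228),26,o))
T=capture("top"); print(onz(T,(371,152),19))
```

```text
[ 625.3 -456.3   19. ] [ 618.7 -423.9   19. ] [ 596.8 -359.    26. ]
[ 626.1 -455.5   19. ]
```

```bash
python3 -m crank '[{"dx":2,"dy":0.2,"dz":-0.2,"spin":0},{"dx":4,"dy":0.2,"dz":-0.2,"spin":0},{"dx":5.5,"dy":0.2,"dz":-0.2,"spin":0},{"dx":6.5,"dy":0.2,"dz":-0.2,"spin":0},{"dx":6.8,"dy":0.2,"dz":-0.2,"spin":0},{"dx":6.8,"dy":0.2,"dz":-0.2,"spin":0},{"dx":6.8,"dy":0.2,"dz":-0.2,"spin":0},{"dx":6.8,"dy":0.2,"dz":-0.2,"spin":0}]'; python3 plan.py 598 -359.5 6 90
```

```text
time: 23.68
tool_pos: [597.4, -358.2, -19.2]
tcp_rot: [-0.673, 1.568, -0.669]
contact_force: [-0.5, -0.0, -0.0]
grip_width: 59.8
tipz 3.8 tcp [ 597.4 -358.2  -19.2] jaw90.2 F [-0.5 -0.  -0. ] w59.8 t23.7 q6 -2.22
dx -0.22 dy -0.13 dz 0.06 spin 0.004 dist 3
```

```bash
python3 -m crank '[{"dx":-0.2,"dy":-0.1,"dz":0.1,"spin":0},{"dx":-0.2,"dy":-0.1,"dz":0.1,"spin":0},{"dx":-0.2,"dy":-0.1,"dz":0.1,"spin":0},{"dx":-0.2,"dy":-0.1,"dz":0.1,"spin":0}]'; python3 -m crank '[{"dx":0,"dy":0,"dz":0,"spin":0},{"dx":0,"dy":0,"dz":0,"spin":0},{"dx":0,"dy":0,"dz":0,"spin":0},{"dx":0,"dy":0,"dz":0,"spin":0},{"dx":0,"dy":0,"dz":0,"spin":0},{"dx":0,"dy":0,"dz":0,"spin":0}]' 10;python3 plan.py 598 -359.5 6 90
```

```text
time: 24.02
tool_pos: [597.8, -358.8, -18.3]
tcp_rot: [-0.773, 1.57, -0.769]
contact_force: [-0.3, 0.8, 0.6]
grip_width: 59.7
time: 24.52
tool_pos: [597.6, -358.6, -18.7]
tcp_rot: [3.001, 1.571, 3.005]
contact_force: [0.6, 0.4, -0.1]
grip_width: 39.8
tipz 4.3 tcp [ 597.6 -358.6  -18.7] jaw90.2 F [ 0.6  0.4 -0.1] w39.8 t24.5 q6 -2.23
dx -0.17 dy -0.09 dz 0.04 spin 0.004 dist 2
```

```bash
python3 -m crank '[{"dx":-1,"dy":0,"dz":0,"spin":0},{"dx":-3,"dy":0,"dz":0,"spin":0},{"dx":-6,"dy":0,"dz":0,"spin":0},{"dx":-9,"dy":0,"dz":0,"spin":0},{"dx":-9,"dy":2,"dz":-4,"spin":0},{"dx":-9,"dy":4,"dz":-8,"spin":0},{"dx":-9,"dy":6,"dz":-12,"spin":0},{"dx":-9,"dy":8.3,"dz":-16.3,"spin":0},{"dx":-9,"dy":8.3,"dz":-16.3,"spin":0},{"dx":-9,"dy":8.3,"dz":-16.3,"spin":0},{"dx":-9,"dy":8.3,"dz":-16.3,"spin":0},{"dx":-9,"dy":8.3,"dz":-16.3,"spin":0},{"dx":-9,"dy":8.3,"dz":-16.3,"spin":0},{"dx":-9,"dy":8.3,"dz":-16.3,"spin":0}]'
python3 - <<'E'
from det import *
o=sensors.get_obs(); c=capture("wrist"); cv2.imwrite("pics/w14.png",c["frame"])
print(o["tool_pos"],o["grip_width"],proj(c,[375,-274,42],o))
E
```

```text
time: 25.68
tool_pos: [435.2, -276.9, 71.3]
tcp_rot: [-0.746, 1.57, -0.741]
contact_force: [-0.7, 0.4, -0.7]
grip_width: 39.7
[ 435.21117121 -276.91031481   71.28363826] 39.66192137096847 [290.50553971 150.304943  ]
```

View pics/w14.png

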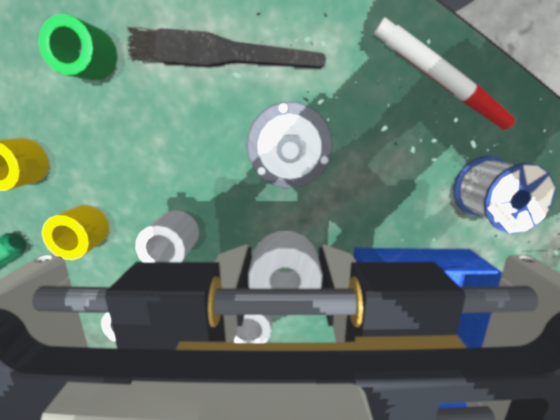

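Run:
```python
from det import *
np.set_printoptions(precision=1,suppress=True)
o=sensors.get_obs(); a=cv2.imread("pics/w14.png"); crop(a,235,90,345,300,3.5,"pics/w14c.png")
```

```text
(no output)
```

View pics/w14c.png

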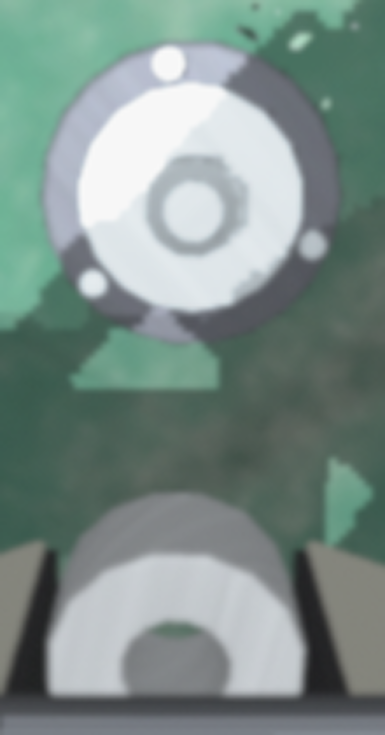

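```bash
python3 - <<'E'
from det import *
np.set_printoptions(precision=1,suppress=True)
o=sensors.get_obs(); c=capture("wrist"); print(o["tool_pos"])
for uv,z in [((289.2,144),12),((289.2,146),20),((289.7,150),42),((285.3,282.5),o["tool_pos"][2]+44.7)]: print(onz(c,uv,z,o))
E
python3 plan.py 376 -275 64 90
```

```text
[ 435.  -276.7   71.1]
[ 372.8 -274.3   12. ]
[ 373.7 -274.4   20. ]
[ 374.5 -274.4   42. ]
[ 436.3 -277.3  115.8]
tipz 94.1 tcp [ 434.8 -276.6   71.1] jaw90.3 F [-0.5  0.5 -0.8] w39.8 t25.8 q6 -2.29
dx 3.01 dy 0.19 dz -5.88 spin 0.004 dist 66
```

```bash
python3 plan.py 373.3 -274.2 64 90; python3 -m crank '[{"dx":0,"dy":0.2,"dz":-3,"spin":0},{"dx":0,"dy":0.2,"dz":-6.2,"spin":0},{"dx":1.5,"dy":0.2,"dz":-6.2,"spin":0},{"dx":3,"dy":0.2,"dz":-6.2,"spin":0},{"dx":3,"dy":0.2,"dz":-6.2,"spin":0},{"dx":3,"dy":0.2,"dz":-6.2,"spin":0},{"dx":3,"dy":0.2,"dz":-6.2,"spin":0},{"dx":3,"dy":0.2,"dz":-6.2,"spin":0},{"dx":3,"dy":0.2,"dz":-6.2,"spin":0}]'; python3 plan.py 373.3 -274.2 64 90
python3 - <<'E'
from det import *
S=capture("side"); crop(S["frame"],200,200,320,290,6,"pics/s15.png")
T=capture("top"); crop(T["frame"],220,180,400,300,4.4,"pics/t15.png")
E
```

```text
tipz 94.1 tcp [ 434.8 -276.6   71.1] jaw90.3 F [-0.5  0.5 -0.8] w39.8 t25.8 q6 -2.29
dx 3.01 dy 0.27 dz -6.15 spin 0.004 dist 68
time: 26.53
tool_pos: [372.8, -274.9, 41.9]
tcp_rot: [-0.854, 1.569, -0.849]
contact_force: [0.0, 0.0, -1.0]
grip_width: 39.7
tipz 64.9 tcp [ 372.8 -274.9   41.9] jaw90.3 F [ 0.  0. -1.] w39.7 t26.5 q6 -2.38
dx 0.09 dy 0.07 dz 0.05 spin 0.005 dist 1
```

View pics/s15.png

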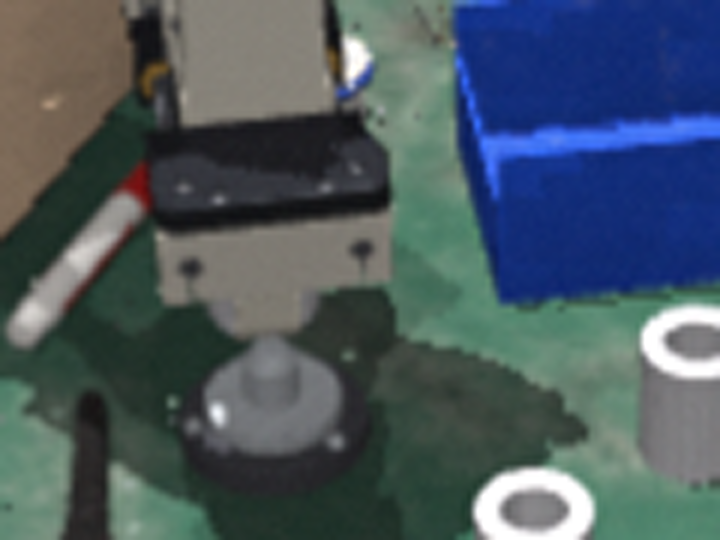

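View pics/t15.png

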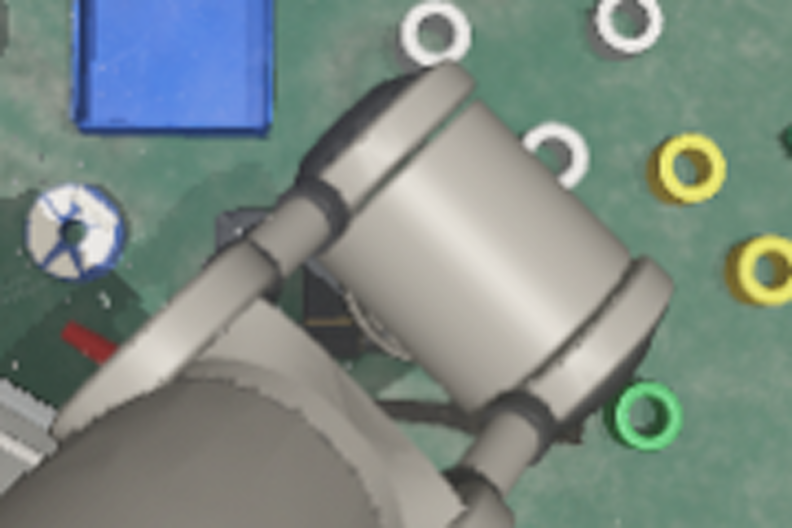

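```bash
python3 -m crank '[{"dx":0.5,"dy":0.1,"dz":0.05,"spin":0},{"dx":1,"dy":0.1,"dz":0.05,"spin":0},{"dx":1.5,"dy":0.1,"dz":0.05,"spin":0},{"dx":1.5,"dy":0.1,"dz":0.05,"spin":0},{"dx":1.5,"dy":0.1,"dz":0.05,"spin":0},{"dx":1.5,"dy":0.1,"dz":0.05,"spin":0}]'
for i in 1 2 3 4; do python3 -m crank '[{"dx":0.1,"dy":0,"dz":0,"spin":0},{"dx":0.2,"dy":0,"dz":0,"spin":0},{"dx":0.2,"dy":0,"dz":0,"spin":0}]' | sed -n '2p;4p'; done
```

```text
time: 27.13
tool_pos: [372.8, -273.6, 26.2]
tcp_rot: [2.741, 1.571, 2.745]
contact_force: [0.2, 0.3, -0.7]
grip_width: 39.8
tool_pos: [372.7, -273.6, 24.3]
contact_force: [0.2, 0.4, -0.8]
tool_pos: [372.7, -273.5, 22.2]
contact_force: [0.8, 0.4, -1.5]
tool_pos: [373.1, -273.8, 20.4]
contact_force: [1.8, -0.3, -0.7]
tool_pos: [373.6, -273.9, 19.2]
contact_force: [0.7, 2.2, 9.4]
```

```bash
python3 -m crank '[{"dx":0.1,"dy":0,"dz":0,"spin":0},{"dx":0.1,"dy":0,"dz":0,"spin":0},{"dx":0.1,"dy":0,"dz":0,"spin":0}]' | sed -n '2p;4,5p'
python3 - <<'E'
from det import *
S=capture("side"); crop(S["frame"],200,200,320,290,6,"pics/s16.png")
o=sensors.get_obs(); c=capture("wrist"); cv2.imwrite("pics/w16.png",c["frame"])
E
```

```text
tool_pos: [373.7, -274.0, 18.9]
contact_force: [-0.4, 4.1, 17.3]
grip_width: 39.5
```

View pics/s16.png

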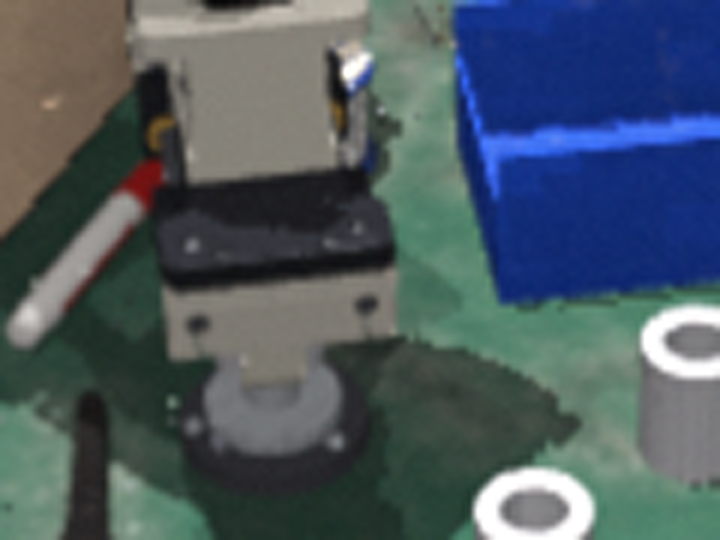

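View pics/w16.png

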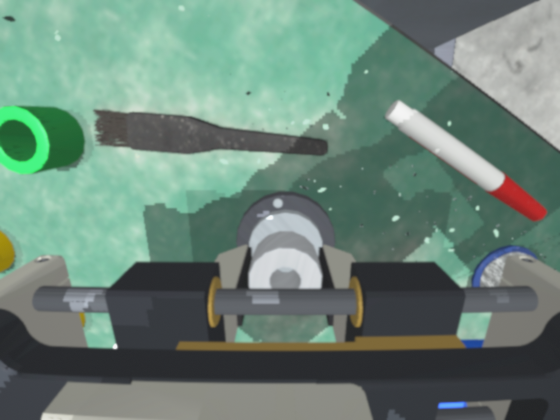

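Sleeve 26 stopped with its lower end at ≈38–39 mm against 17 N (nose stop expected at 39.5; a seated sleeve would be at 20), so it's a reject. Taking it to the bin.

```bash
python3 -m crank '[{"dx":-2,"dy":0,"dz":0,"spin":0},{"dx":-5,"dy":0,"dz":0,"spin":0},{"dx":-9,"dy":0,"dz":0,"spin":0},{"dx":-10,"dy":3,"dz":3.5,"spin":0},{"dx":-10,"dy":5.5,"dz":7,"spin":0},{"dx":-10,"dy":8,"dz":10.5,"spin":0},{"dx":-10,"dy":11.8,"dz":14.6,"spin":0},{"dx":-10,"dy":11.8,"dz":14.6,"spin":0},{"dx":-10,"dy":11.8,"dz":14.6,"spin":0},{"dx":-10,"dy":11.8,"dz":14.6,"spin":0},{"dx":-10,"dy":11.8,"dz":14.6,"spin":0},{"dx":-10,"dy":11.8,"dz":14.6,"spin":0}]'; python3 plan.py 520 -156.5 30 90
python3 - <<'E'
from det import *
o=sensors.get_obs(); c=capture("wrist"); cv2.imwrite("pics/w17.png",c["frame"])
E
```

```text
time: 29.48
tool_pos: [517.2, -155.7, 117.1]
tcp_rot: [3.11, 1.57, 3.113]
contact_force: [0.3, 0.2, -1.0]
grip_width: 39.8
tipz 140.1 tcp [ 517.2 -155.7  117.1] jaw90.2 F [ 0.3  0.2 -1. ] w39.8 t29.5 q6 -2.01
dx 11.01 dy -0.08 dz 0.29 spin 0.003 dist 110
```

View pics/w17.png

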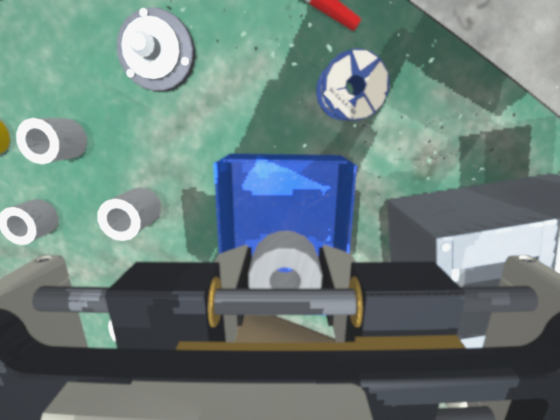

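```bash
python3 -m crank '[{"dx":3,"dy":0,"dz":0.2,"spin":0},{"dx":6,"dy":0,"dz":0.2,"spin":0},{"dx":8,"dy":0,"dz":0.2,"spin":0},{"dx":10,"dy":0,"dz":0.2,"spin":0},{"dx":11,"dy":0,"dz":0.2,"spin":0},{"dx":11,"dy":0,"dz":0.2,"spin":0},{"dx":11,"dy":0,"dz":0.2,"spin":0},{"dx":11,"dy":0,"dz":0.2,"spin":0}]'; python3 -m crank '[{"dx":0,"dy":0,"dz":0,"spin":0},{"dx":0,"dy":0,"dz":0,"spin":0},{"dx":0,"dy":0,"dz":0,"spin":0},{"dx":0,"dy":0,"dz":0,"spin":0}]' 53
python3 -m crank '[{"dx":-3,"dy":0,"dz":0,"spin":0},{"dx":-6,"dy":0,"dz":0,"spin":0},{"dx":-9,"dy":0,"dz":0,"spin":0},{"dx":-13,"dy":0,"dz":0,"spin":0},{"dx":-13,"dy":0,"dz":0,"spin":0},{"dx":-13,"dy":0,"dz":0,"spin":0},{"dx":-13,"dy":0,"dz":0,"spin":0}]'
python3 - <<'E'
from det import *
o=sensors.get_obs(); c=capture("wrist"); cv2.imwrite("pics/w18.png",c["frame"])
E
python3 plan.py 500 -400 160 90
```

```text
time: 30.2
tool_pos: [521.0, -155.7, 8.5]
tcp_rot: [-0.471, 1.569, -0.467]
contact_force: [-0.3, -0.3, -0.6]
grip_width: 39.6
time: 30.53
tool_pos: [520.6, -155.1, 7.9]
tcp_rot: [-0.502, 1.57, -0.498]
contact_force: [-0.5, -0.2, -0.9]
grip_width: 48.5
time: 31.12
tool_pos: [519.9, -154.7, 137.1]
tcp_rot: [3.036, 1.571, 3.04]
contact_force: [-0.3, 0.5, -0.5]
grip_width: 48.6
tipz 159.3 tcp [ 519.5 -154.6  136.3] jaw90.2 F [-0.  -0.2 -0.5] w48.5 t31.2 q6 -2.01
dx -0.09 dy -24.54 dz -2.05 spin 0.004 dist 246
```

View pics/w18.png

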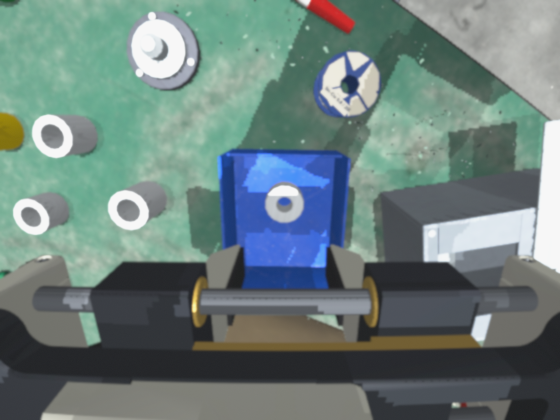

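The reject lies in the bin at (284,204). Next the 34 mm sleeve: move over and look again.

```bash
python3 -m crank '[{"dx":0,"dy":-4,"dz":-2,"spin":0},{"dx":0,"dy":-8,"dz":-2,"spin":0},{"dx":0,"dy":-12,"dz":-2,"spin":0},{"dx":0,"dy":-16,"dz":-2,"spin":0},{"dx":0,"dy":-20,"dz":-1,"spin":0},{"dx":0,"dy":-24,"dz":0,"spin":0},{"dx":0,"dy":-27,"dz":1,"spin":0},{"dx":0,"dy":-27,"dz":1,"spin":0},{"dx":0,"dy":-27,"dz":1,"spin":0},{"dx":0,"dy":-27,"dz":1,"spin":0},{"dx":0,"dy":-27,"dz":1,"spin":0}]' 65
python3 - <<'E'
from det import *
o=sensors.get_obs(); c=capture("wrist"); cv2.imwrite("pics/w19.png",c["frame"]); print(o["tool_pos"])
for n,P in [("C",(535.5,-427,34)),("A",(452,-377.5,42)),("B",(523,-309,50))]: print(n,proj(c,P,o))
E
```

```text
time: 32.08
tool_pos: [531.1, -423.4, 136.4]
tcp_rot: [2.294, 1.569, 2.299]
contact_force: [-0.2, -0.3, -0.1]
grip_width: 59.5
[ 531.11988824 -423.3989048   136.41384697]
C [281.91307638 207.76300679]
A [336.67518038 122.35901521]
B [405.31347114 200.64439831]
```

View pics/w19.png

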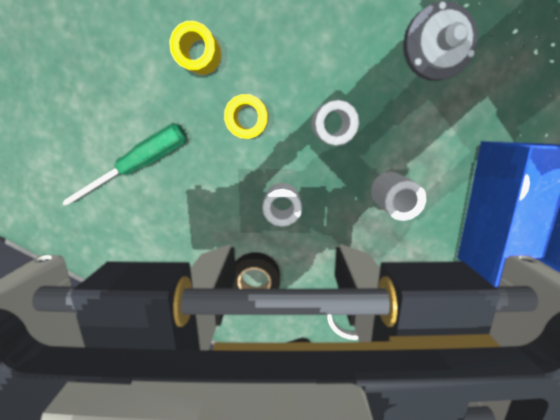

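```bash
python3 plan.py 535.3 -426.6 13 90; python3 -m crank '[{"dx":3,"dy":-0.3,"dz":0.4,"spin":0},{"dx":6,"dy":-0.3,"dz":0.4,"spin":0},{"dx":9,"dy":-0.3,"dz":0.4,"spin":0},{"dx":9,"dy":-0.3,"dz":0.4,"spin":0},{"dx":9,"dy":-0.3,"dz":0.4,"spin":0},{"dx":9,"dy":-0.3,"dz":0.4,"spin":0},{"dx":9,"dy":-0.3,"dz":0.4,"spin":0}]';python3 plan.py 535.3 -426.6 13 90
python3 - <<'E'
from det import *
o=sensors.get_obs(); c=capture("wrist"); cv2.imwrite("pics/w20.png",c["frame"]); print(o["tool_pos"])
for n,P in [("C",(535.3,-426.6,34))]: print(n,proj(c,P,o))
E
```

```text
tipz 160.0 tcp [ 531.3 -423.5  137. ] jaw90.3 F [0.4 0.9 0.2] w59.6 t32.1 q6 -2.36
dx 14.70 dy -0.33 dz 0.41 spin 0.005 dist 147
time: 32.72
tool_pos: [536.7, -428.7, 50.3]
tcp_rot: [-0.808, 1.566, -0.803]
contact_force: [0.5, -1.3, 0.4]
grip_width: 59.8
tipz 73.3 tcp [ 536.7 -428.7   50.3] jaw90.3 F [ 0.5 -1.3  0.4] w59.8 t32.7 q6 -2.36
dx 6.03 dy 0.23 dz -0.16 spin 0.005 dist 60
[ 536.6924096  -428.72978968   50.30811575]
C [289.00044743 234.39527121]
```

View pics/w20.png

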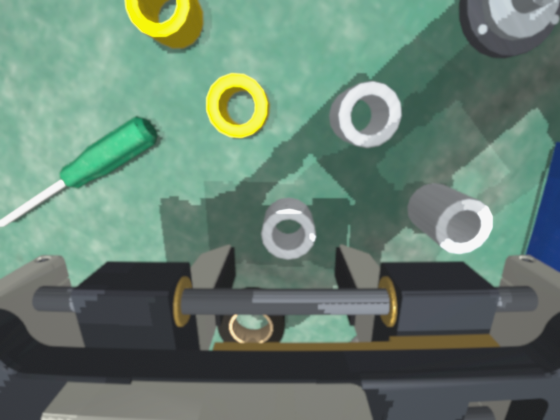

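```bash
python3 -m crank '[{"dx":2,"dy":0,"dz":-0.1,"spin":0},{"dx":4,"dy":0,"dz":-0.1,"spin":0},{"dx":5.7,"dy":0,"dz":-0.1,"spin":0},{"dx":5.7,"dy":0,"dz":-0.1,"spin":0},{"dx":5.7,"dy":0,"dz":-0.1,"spin":0},{"dx":5.7,"dy":0,"dz":-0.1,"spin":0},{"dx":5.7,"dy":0,"dz":-0.1,"spin":0},{"dx":5.7,"dy":0,"dz":-0.1,"spin":0}]';python3 plan.py 535.3 -426.6 13 90
```

```text
time: 33.43
tool_pos: [535.2, -428.6, -7.9]
tcp_rot: [-0.809, 1.568, -0.805]
contact_force: [0.6, -0.2, -0.0]
grip_width: 59.3
tipz 15.1 tcp [ 535.2 -428.6   -7.9] jaw90.2 F [ 0.6 -0.2 -0. ] w59.3 t33.4 q6 -2.36
dx 0.21 dy 0.20 dz 0.01 spin 0.004 dist 3
```

```bash
python3 -m crank '[{"dx":0.1,"dy":0.1,"dz":0,"spin":0},{"dx":0.1,"dy":0.1,"dz":0,"spin":0},{"dx":0.1,"dy":0.1,"dz":0,"spin":0},{"dx":0.1,"dy":0.1,"dz":0,"spin":0}]'; python3 -m crank '[{"dx":0,"dy":0,"dz":0,"spin":0},{"dx":0,"dy":0,"dz":0,"spin":0},{"dx":0,"dy":0,"dz":0,"spin":0},{"dx":0,"dy":0,"dz":0,"spin":0},{"dx":0,"dy":0,"dz":0,"spin":0},{"dx":0,"dy":0,"dz":0,"spin":0}]' 10; python3 plan.py 434 -274.4 94 90
```

```text
time: 33.77
tool_pos: [534.4, -426.9, -10.6]
tcp_rot: [-1.315, 1.571, -1.311]
contact_force: [-0.0, -0.3, 0.2]
grip_width: 59.5
time: 34.27
tool_pos: [534.4, -426.9, -10.7]
tcp_rot: [-2.056, 1.571, -2.052]
contact_force: [0.3, 0.3, 0.2]
grip_width: 39.1
tipz 12.3 tcp [ 534.4 -426.9  -10.7] jaw90.2 F [0.3 0.3 0.2] w39.1 t34.3 q6 -2.36
dx -8.17 dy 15.29 dz -9.97 spin 0.004 dist 200
```

```bash
python3 -m crank '[{"dx":-2,"dy":0,"dz":0,"spin":0},{"dx":-6,"dy":0,"dz":0,"spin":0},{"dx":-9.5,"dy":0,"dz":0,"spin":0},{"dx":-9.5,"dy":3,"dz":-3.2,"spin":0},{"dx":-9.5,"dy":6,"dz":-6.4,"spin":0},{"dx":-9.5,"dy":9,"dz":-9.6,"spin":0},{"dx":-9.5,"dy":12,"dz":-12.8,"spin":0},{"dx":-9.5,"dy":15.3,"dz":-16.1,"spin":0},{"dx":-9.5,"dy":15.3,"dz":-16.1,"spin":0},{"dx":-7.5,"dy":15.3,"dz":-16.1,"spin":0},{"dx":-5.7,"dy":15.3,"dz":-16.1,"spin":0},{"dx":-5.7,"dy":15.3,"dz":-16.1,"spin":0},{"dx":-5.7,"dy":15.3,"dz":-16.1,"spin":0},{"dx":-5.7,"dy":15.3,"dz":-16.1,"spin":0},{"dx":-5.7,"dy":15.3,"dz":-16.1,"spin":0},{"dx":-5.7,"dy":15.3,"dz":-16.1,"spin":0}]';python3 plan.py 373.6 -274.2 57 90
```

```text
time: 35.6
tool_pos: [373.3, -275.1, 47.0]
tcp_rot: [-0.86, 1.569, -0.855]
contact_force: [-0.6, -0.6, -0.7]
grip_width: 38.7
tipz 70.0 tcp [ 373.3 -275.1   47. ] jaw90.2 F [-0.6 -0.6 -0.7] w38.7 t35.6 q6 -2.38
dx 1.30 dy 0.09 dz 0.03 spin 0.004 dist 13
```

```bash
python3 -m crank '[{"dx":0.5,"dy":0.05,"dz":0,"spin":0},{"dx":1,"dy":0.05,"dz":0,"spin":0},{"dx":1.3,"dy":0.05,"dz":0,"spin":0},{"dx":1.3,"dy":0.05,"dz":0,"spin":0},{"dx":1.3,"dy":0.05,"dz":0,"spin":0}]' | sed -n '2p;4p'
for i in 1 2 3 4 5; do python3 -m crank '[{"dx":0.1,"dy":0,"dz":0,"spin":0},{"dx":0.2,"dy":0,"dz":0,"spin":0},{"dx":0.2,"dy":0,"dz":0,"spin":0}]' | sed -n '2p;4p'; done
```

```text
tool_pos: [372.6, -273.9, 33.0]
contact_force: [0.4, -0.4, -0.9]
tool_pos: [372.7, -274.1, 31.2]
contact_force: [0.1, -0.5, -0.4]
tool_pos: [372.7, -274.0, 29.2]
contact_force: [-0.3, -0.1, -0.6]
tool_pos: [372.7, -274.0, 27.1]
contact_force: [0.5, -0.5, -0.5]
tool_pos: [372.7, -274.0, 25.1]
contact_force: [0.2, -0.1, -0.7]
tool_pos: [372.7, -274.0, 23.1]
contact_force: [-0.3, -0.6, -1.1]
```

```bash
python3 -m crank '[{"dx":0.1,"dy":0,"dz":0.05,"spin":0},{"dx":0.2,"dy":0,"dz":0.1,"spin":0},{"dx":0.2,"dy":0,"dz":0.1,"spin":0}]' | sed -n '2p;4p'
for i in 1 2 3 4 5; do python3 -m crank '[{"dx":0.1,"dy":0,"dz":0,"spin":0},{"dx":0.2,"dy":0,"dz":0,"spin":0},{"dx":0.2,"dy":0,"dz":0,"spin":0}]' | sed -n '2p;4p'; done
```

```text
tool_pos: [373.8, -274.0, 21.1]
contact_force: [0.8, -0.3, -0.5]
tool_pos: [373.7, -274.0, 19.1]
contact_force: [-0.4, -0.0, -1.5]
tool_pos: [373.7, -274.0, 17.2]
contact_force: [-0.8, 0.2, -1.0]
tool_pos: [373.7, -274.0, 15.1]
contact_force: [-0.3, -0.0, -0.5]
tool_pos: [373.7, -274.0, 13.1]
contact_force: [0.2, -0.3, -0.3]
tool_pos: [373.7, -274.0, 11.2]
contact_force: [-0.3, -0.1, -1.1]
```

```bash
for i in 1 2 3 4; do python3 -m crank '[{"dx":0.1,"dy":0,"dz":0,"spin":0},{"dx":0.1,"dy":0,"dz":0,"spin":0},{"dx":0.1,"dy":0,"dz":0,"spin":0}]' | sed -n '2p;4p'; done
```

```text
tool_pos: [373.7, -274.0, 10.3]
contact_force: [0.1, -0.1, -0.8]
tool_pos: [373.7, -274.1, 9.3]
contact_force: [0.1, 0.4, -1.2]
tool_pos: [373.8, -274.1, 9.2]
contact_force: [-2.3, 1.5, 9.2]
tool_pos: [373.9, -274.2, 9.1]
contact_force: [-4.4, 4.6, 21.8]
```

Seated: lower end at 20 mm with a firm stop, so the 34 is good. To the port.

```bash
python3 -m crank '[{"dx":-2,"dy":0,"dz":0,"spin":0},{"dx":-6,"dy":0,"dz":0,"spin":0},{"dx":-10,"dy":0,"dz":0,"spin":0},{"dx":-14,"dy":2,"dz":1,"spin":0},{"dx":-14,"dy":5,"dz":4,"spin":0},{"dx":-14,"dy":8,"dz":6,"spin":0},{"dx":-14,"dy":11,"dz":8,"spin":0},{"dx":-14,"dy":14,"dz":10,"spin":0},{"dx":-14,"dy":17,"dz":12,"spin":0},{"dx":-14,"dy":20,"dz":14,"spin":0},{"dx":-14,"dy":23,"dz":16,"spin":0},{"dx":-14,"dy":26,"dz":18,"spin":0},{"dx":-14,"dy":27.8,"dz":19.3,"spin":0},{"dx":-14,"dy":27.8,"dz":19.3,"spin":0},{"dx":-14,"dy":27.8,"dz":19.3,"spin":0},{"dx":-14,"dy":27.8,"dz":19.3,"spin":0},{"dx":-14,"dy":27.8,"dz":19.3,"spin":0}]';python3 plan.py 567 4.5 119 90
python3 - <<'E'
from det import *
o=sensors.get_obs(); c=capture("wrist"); cv2.imwrite("pics/w21.png",c["frame"])
E
```

```text
time: 41.18
tool_pos: [565.0, 3.7, 147.2]
tcp_rot: [-2.713, 1.57, -2.71]
contact_force: [0.7, 0.4, -1.7]
grip_width: 39.2
tipz 170.2 tcp [565.    3.7 147.2] jaw90.2 F [ 0.7  0.4 -1.7] w39.2 t41.2 q6 -1.70
dx 5.12 dy 0.08 dz 0.21 spin 0.003 dist 51
```

View pics/w21.png

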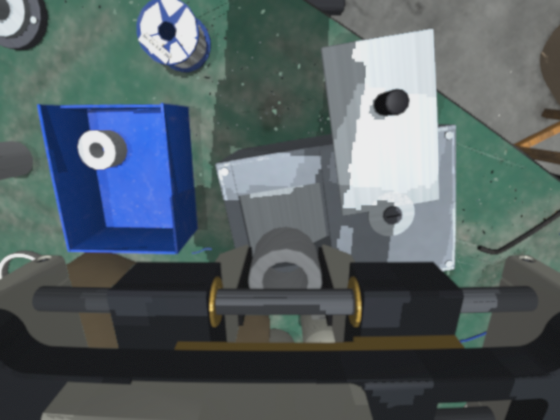

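```bash
python3 -m crank '[{"dx":2,"dy":0.1,"dz":0.2,"spin":0},{"dx":4,"dy":0.1,"dz":0.2,"spin":0},{"dx":5,"dy":0.1,"dz":0.2,"spin":0},{"dx":5,"dy":0.1,"dz":0.2,"spin":0},{"dx":5,"dy":0.1,"dz":0.2,"spin":0},{"dx":5,"dy":0.1,"dz":0.2,"spin":0}]' | sed -n '2p;4p'; python3 -m crank '[{"dx":0,"dy":0,"dz":0,"spin":0},{"dx":0,"dy":0,"dz":0,"spin":0},{"dx":0,"dy":0,"dz":0,"spin":0},{"dx":0,"dy":0,"dz":0,"spin":0}]' 55
python3 -m crank '[{"dx":-3,"dy":0,"dz":0,"spin":0},{"dx":-6,"dy":0,"dz":0,"spin":0},{"dx":-6,"dy":-1,"dz":0,"spin":0},{"dx":-6,"dy":-5,"dz":-3,"spin":0},{"dx":-6,"dy":-9,"dz":-6,"spin":0},{"dx":-6,"dy":-12,"dz":-6,"spin":0},{"dx":-6,"dy":-12,"dz":-6,"spin":0},{"dx":-6,"dy":-12,"dz":-6,"spin":0}]'
python3 - <<'E'
from det import *
T=capture("top"); cv2.imwrite("pics/t22.png",T["frame"]); crop(T["frame"],120,120,380,270,3,"pics/t22c.png")
E
```

```text
tool_pos: [568.2, 5.3, 98.4]
contact_force: [0.7, 1.0, -0.2]
time: 42.07
tool_pos: [567.9, 5.8, 97.9]
tcp_rot: [-0.219, 1.57, -0.215]
contact_force: [-0.5, -0.5, 0.2]
grip_width: 50.2
time: 42.73
tool_pos: [507.7, -116.6, 157.5]
tcp_rot: [-0.536, 1.57, -0.536]
contact_force: [0.1, 0.5, 0.3]
grip_width: 50.5
```

View pics/t22c.png

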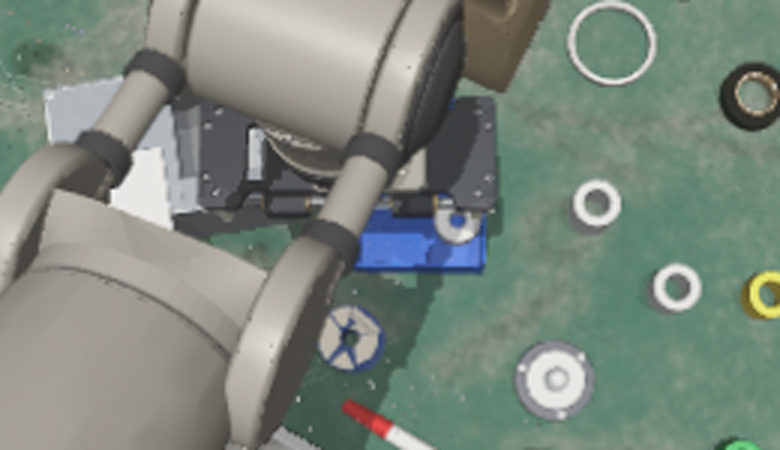

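```bash
python3 plan.py 445 -375 100 90;  python3 -m crank '[{"dx":0,"dy":-4,"dz":-1,"spin":0},{"dx":0,"dy":-8,"dz":-2,"spin":0},{"dx":0,"dy":-12,"dz":-3,"spin":0},{"dx":0,"dy":-16,"dz":-4,"spin":0},{"dx":0,"dy":-20,"dz":-5,"spin":0},{"dx":2,"dy":-24,"dz":-6,"spin":0},{"dx":4,"dy":-26,"dz":-6,"spin":0},{"dx":6,"dy":-26,"dz":-6,"spin":0},{"dx":8,"dy":-26,"dz":-6,"spin":0},{"dx":8,"dy":-26,"dz":-6,"spin":0},{"dx":8,"dy":-26,"dz":-6,"spin":0},{"dx":8,"dy":-26,"dz":-6,"spin":0},{"dx":8,"dy":-26,"dz":-6,"spin":0}]' 65; python3 plan.py 452 -377.5 21 90
python3 - <<'E'
from det import *
o=sensors.get_obs(); c=capture("wrist"); cv2.imwrite("pics/w23.png",c["frame"]); print(proj(c,[452,-377.5,42],o))
E
```

```text
tipz 180.4 tcp [ 508.1 -115.2  157.4] jaw90.1 F [-0.6 -0.1  0.5] w50.7 t42.8 q6 -1.94
dx 8.04 dy -25.97 dz -6.36 spin 0.002 dist 279
time: 43.87
tool_pos: [450.5, -374.7, 78.9]
tcp_rot: [-0.821, 1.568, -0.816]
contact_force: [0.5, -0.4, 0.0]
grip_width: 59.6
tipz 101.9 tcp [ 450.5 -374.7   78.9] jaw90.3 F [ 0.5 -0.4  0. ] w59.6 t43.9 q6 -2.40
dx 8.10 dy -0.26 dz 0.13 spin 0.006 dist 81
[282.48980048 227.89216529]
```

View pics/w23.png

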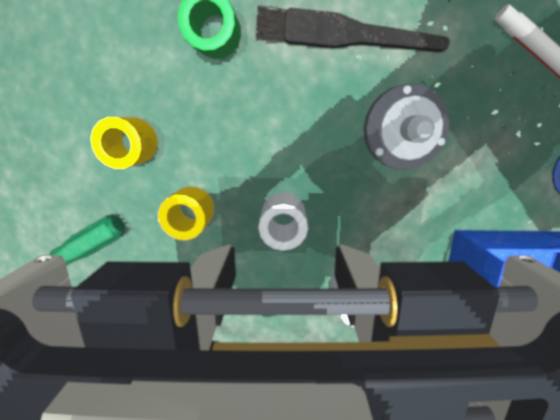

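Run:
```python
from det import *
np.set_printoptions(precision=1,suppress=True)
o=sensors.get_obs(); c=capture("wrist"); print(onz(c,(284,224.8),42,o),onz(c,(183.5,215),34,o),onz(c,(118,142),34,o))
```

```text
[ 449.2 -376.4   42. ] [ 444.2 -458.7   34. ] [ 385.5 -504.2   34. ]
```

```bash
python3 -m crank '[{"dx":2,"dy":-0.2,"dz":0,"spin":0},{"dx":4,"dy":-0.2,"dz":0,"spin":0},{"dx":4,"dy":-0.2,"dz":0,"spin":0},{"dx":4,"dy":-0.2,"dz":0,"spin":0},{"dx":4,"dy":-0.2,"dz":0,"spin":0},{"dx":4,"dy":-0.2,"dz":0,"spin":0}]' 58 ; python3 plan.py 451 -377 21 90
python3 - <<'E'
from det import *
o=sensors.get_obs(); c=capture("wrist"); crop(c["frame"],140,140,400,300,3,"pics/w24.png"); print(proj(c,[451,-377,42],o), o["tool_pos"])
E
```

```text
time: 44.47
tool_pos: [449.9, -377.5, 38.9]
tcp_rot: [-0.844, 1.568, -0.84]
contact_force: [-0.4, -0.3, 0.3]
grip_width: 53.5
tipz 61.9 tcp [ 449.9 -377.5   38.9] jaw90.2 F [-0.4 -0.3  0.3] w53.5 t44.5 q6 -2.40
dx 4.09 dy 0.05 dz 0.10 spin 0.004 dist 41
[286.75325276 248.89581056] [ 449.93590511 -377.458951     38.89474263]
```

View pics/w24.png

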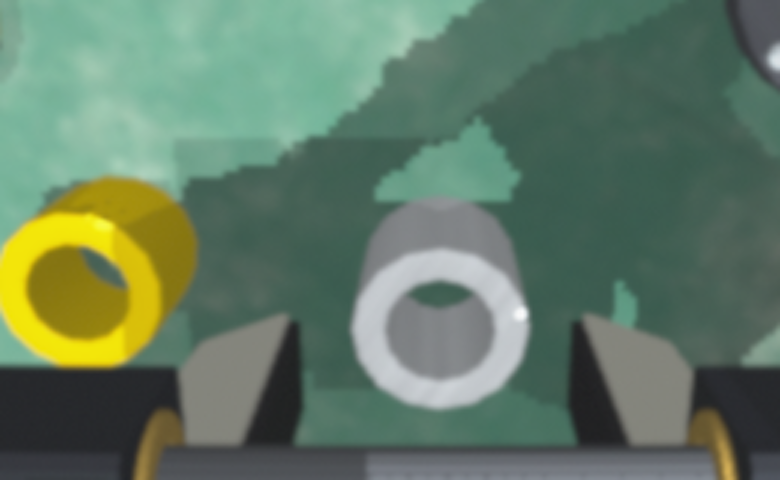

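```bash
python3 -m crank '[{"dx":2,"dy":0.05,"dz":0.1,"spin":0},{"dx":4,"dy":0.05,"dz":0.1,"spin":0},{"dx":4,"dy":0.05,"dz":0.1,"spin":0},{"dx":4,"dy":0.05,"dz":0.1,"spin":0},{"dx":4,"dy":0.05,"dz":0.1,"spin":0},{"dx":4,"dy":0.05,"dz":0.1,"spin":0},{"dx":4,"dy":0.05,"dz":0.1,"spin":0},{"dx":4,"dy":0.05,"dz":0.1,"spin":0}]' ; python3 plan.py 451 -377 21 90
```

```text
time: 45.18
tool_pos: [450.6, -376.7, -1.7]
tcp_rot: [-0.859, 1.569, -0.855]
contact_force: [0.3, 0.4, -0.3]
grip_width: 53.4
tipz 21.3 tcp [ 450.6 -376.7   -1.7] jaw90.2 F [ 0.3  0.4 -0.3] w53.4 t45.2 q6 -2.40
dx 0.03 dy -0.03 dz 0.04 spin 0.004 dist 1
```

```bash
python3 -m crank '[{"dx":0,"dy":0,"dz":0,"spin":0},{"dx":0,"dy":0,"dz":0,"spin":0},{"dx":0,"dy":0,"dz":0,"spin":0},{"dx":0,"dy":0,"dz":0,"spin":0},{"dx":0,"dy":0,"dz":0,"spin":0},{"dx":0,"dy":0,"dz":0,"spin":0}]' 10; python3 plan.py 373.6 -274.2 90 90
```

```text
time: 45.68
tool_pos: [450.2, -376.3, -2.5]
tcp_rot: [-1.023, 1.571, -1.019]
contact_force: [-0.5, 1.2, 3.1]
grip_width: 38.6
tipz 20.5 tcp [ 450.2 -376.3   -2.5] jaw90.2 F [-0.5  1.2  3.1] w38.6 t45.7 q6 -2.40
dx -6.95 dy 10.24 dz -7.62 spin 0.004 dist 145
```

```bash
python3 -m crank '[{"dx":-2,"dy":0,"dz":0,"spin":0},{"dx":-5,"dy":0,"dz":0,"spin":0},{"dx":-8,"dy":0,"dz":0,"spin":0},{"dx":-8,"dy":3,"dz":-2.2,"spin":0},{"dx":-8,"dy":6,"dz":-4.4,"spin":0},{"dx":-8,"dy":9,"dz":-6.6,"spin":0},{"dx":-8,"dy":10.2,"dz":-7.7,"spin":0},{"dx":-8,"dy":10.2,"dz":-7.7,"spin":0},{"dx":-6,"dy":10.2,"dz":-7.7,"spin":0},{"dx":-6,"dy":10.2,"dz":-7.7,"spin":0},{"dx":-6,"dy":10.2,"dz":-7.7,"spin":0},{"dx":-6,"dy":10.2,"dz":-7.7,"spin":0},{"dx":-6,"dy":10.2,"dz":-7.7,"spin":0},{"dx":-6,"dy":10.2,"dz":-7.7,"spin":0},{"dx":-6,"dy":10.2,"dz":-7.7,"spin":0}]';python3 plan.py 373.5 -274.2 66 90
```

```text
time: 46.93
tool_pos: [373.0, -274.9, 57.7]
tcp_rot: [-0.851, 1.57, -0.847]
contact_force: [-0.2, 0.1, -1.2]
grip_width: 39.0
tipz 80.7 tcp [ 373.  -274.9   57.7] jaw90.2 F [-0.2  0.1 -1.2] w39.0 t46.9 q6 -2.38
dx 1.47 dy 0.07 dz 0.05 spin 0.004 dist 15
```

```bash
python3 -m crank '[{"dx":0.5,"dy":0,"dz":0.05,"spin":0},{"dx":1,"dy":0,"dz":0.05,"spin":0},{"dx":1.4,"dy":0,"dz":0.05,"spin":0},{"dx":1.4,"dy":0,"dz":0.05,"spin":0},{"dx":1.4,"dy":0,"dz":0.05,"spin":0},{"dx":1.4,"dy":0,"dz":0.05,"spin":0}]' | sed -n '2p;4p'
for i in 1 2 3 4 5; do python3 -m crank '[{"dx":0.1,"dy":0,"dz":0,"spin":0},{"dx":0.2,"dy":0,"dz":0,"spin":0},{"dx":0.2,"dy":0,"dz":0,"spin":0}]' | sed -n '2p;4p'; done
```

```text
tool_pos: [373.3, -274.6, 43.2]
contact_force: [-0.3, -0.3, -0.8]
tool_pos: [373.2, -274.5, 41.2]
contact_force: [-0.4, -0.5, 0.1]
tool_pos: [373.2, -274.5, 39.1]
contact_force: [0.4, 0.4, -0.6]
tool_pos: [373.2, -274.5, 37.1]
contact_force: [0.6, -0.4, -1.5]
tool_pos: [373.2, -274.5, 35.1]
contact_force: [-1.0, 0.1, -0.6]
tool_pos: [373.2, -274.5, 33.1]
contact_force: [-0.5, 0.3, -1.2]
```

Already at 35.6, well past the nose stop. Continuing down to 20.

```bash
for i in 1 2 3 4 5 6 7; do python3 -m crank '[{"dx":0.1,"dy":0,"dz":0,"spin":0},{"dx":0.2,"dy":0,"dz":0,"spin":0},{"dx":0.2,"dy":0,"dz":0,"spin":0}]' | sed -n '2p;4p'; done
for i in 1 2 3; do python3 -m crank '[{"dx":0.1,"dy":0,"dz":0,"spin":0},{"dx":0.1,"dy":0,"dz":0,"spin":0},{"dx":0.1,"dy":0,"dz":0,"spin":0}]' | sed -n '2p;4p'; done
```

```text
tool_pos: [373.2, -274.5, 31.1]
contact_force: [0.3, 1.4, 0.5]
tool_pos: [373.2, -274.5, 29.1]
contact_force: [0.6, 0.1, -1.8]
tool_pos: [373.2, -274.5, 27.1]
contact_force: [0.3, -0.5, -0.7]
tool_pos: [373.2, -274.5, 25.1]
contact_force: [0.2, 0.7, -0.8]
tool_pos: [373.2, -274.5, 23.1]
contact_force: [-0.0, -0.6, -0.5]
tool_pos: [373.2, -274.5, 21.1]
contact_force: [-0.2, 0.4, -0.2]
tool_pos: [373.2, -274.5, 19.1]
contact_force: [0.1, -0.9, -0.4]
tool_pos: [373.3, -274.6, 18.3]
contact_force: [1.0, 0.6, -1.1]
tool_pos: [373.4, -274.7, 17.5]
contact_force: [-1.3, -0.1, 2.1]
tool_pos: [373.4, -274.7, 17.4]
contact_force: [-1.7, 2.4, 14.1]
```

Seated at 20 mm with a firm stop, so the 42 is good. To the port.

```bash
python3 -m crank '[{"dx":-2,"dy":0,"dz":0,"spin":0},{"dx":-6,"dy":0,"dz":0,"spin":0},{"dx":-10,"dy":0,"dz":0,"spin":0},{"dx":-14,"dy":2,"dz":1,"spin":0},{"dx":-14,"dy":5,"dz":4,"spin":0},{"dx":-14,"dy":8,"dz":6,"spin":0},{"dx":-14,"dy":11,"dz":8,"spin":0},{"dx":-14,"dy":14,"dz":10,"spin":0},{"dx":-14,"dy":17,"dz":12,"spin":0},{"dx":-14,"dy":20,"dz":14,"spin":0},{"dx":-14,"dy":23,"dz":16,"spin":0},{"dx":-14,"dy":26,"dz":18,"spin":0},{"dx":-14,"dy":27.9,"dz":19.4,"spin":0},{"dx":-14,"dy":27.9,"dz":19.4,"spin":0},{"dx":-14,"dy":27.9,"dz":19.4,"spin":0},{"dx":-14,"dy":27.9,"dz":19.4,"spin":0},{"dx":-14,"dy":27.9,"dz":19.4,"spin":0}]';python3 plan.py 567 4.5 119 90
python3 - <<'E'
from det import *
o=sensors.get_obs(); c=capture("wrist"); cv2.imwrite("pics/w25.png",c["frame"])
E
```

```text
time: 52.6
tool_pos: [565.4, 4.2, 156.2]
tcp_rot: [-2.728, 1.57, -2.724]
contact_force: [-0.8, -0.2, -0.9]
grip_width: 38.8
tipz 179.2 tcp [565.4   4.2 156.2] jaw90.2 F [-0.8 -0.2 -0.9] w38.8 t52.6 q6 -1.70
dx 6.02 dy 0.03 dz 0.16 spin 0.003 dist 60
```

View pics/w25.png

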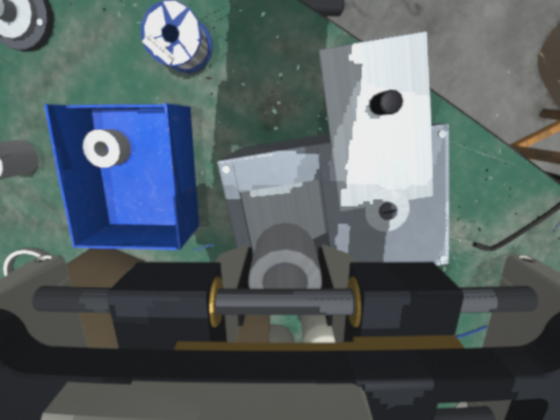

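```bash
python3 -m crank '[{"dx":2,"dy":0,"dz":0.1,"spin":0},{"dx":4,"dy":0,"dz":0.1,"spin":0},{"dx":5.9,"dy":0,"dz":0.1,"spin":0},{"dx":5.9,"dy":0,"dz":0.1,"spin":0},{"dx":5.9,"dy":0,"dz":0.1,"spin":0},{"dx":5.9,"dy":0,"dz":0.1,"spin":0}]' | sed -n '2p;4p'; python3 -m crank '[{"dx":0,"dy":0,"dz":0,"spin":0},{"dx":0,"dy":0,"dz":0,"spin":0},{"dx":0,"dy":0,"dz":0,"spin":0},{"dx":0,"dy":0,"dz":0,"spin":0}]' 55
python3 -m crank '[{"dx":-3,"dy":0,"dz":0,"spin":0},{"dx":-6,"dy":0,"dz":0,"spin":0},{"dx":-6,"dy":-1,"dz":0,"spin":0},{"dx":-6,"dy":-5,"dz":-3,"spin":0},{"dx":-6,"dy":-9,"dz":-6,"spin":0},{"dx":-6,"dy":-13,"dz":-7,"spin":0},{"dx":-6,"dy":-17,"dz":-7,"spin":0},{"dx":-6,"dy":-21,"dz":-7,"spin":0},{"dx":-6,"dy":-25,"dz":-7,"spin":0},{"dx":-6,"dy":-29,"dz":-7,"spin":0},{"dx":-6,"dy":-31,"dz":-5.5,"spin":0},{"dx":-6,"dy":-31,"dz":-5.5,"spin":0},{"dx":-6,"dy":-31,"dz":-5.5,"spin":0},{"dx":-6,"dy":-31,"dz":-5.5,"spin":0},{"dx":-6,"dy":-31,"dz":-5.5,"spin":0}]' 65
python3 - <<'E'
from det import *
o=sensors.get_obs(); c=capture("wrist"); cv2.imwrite("pics/w26.png",c["frame"]); print(proj(c,[523,-309,50],o))
T=capture("top"); crop(T["frame"],120,120,380,270,3,"pics/t26c.png")
E
python3 plan.py 523 -309 29 90
```

```text
tool_pos: [567.7, 4.6, 98.5]
contact_force: [-0.5, -0.1, -0.9]
time: 53.48
tool_pos: [567.5, 5.2, 98.0]
tcp_rot: [-0.195, 1.569, -0.191]
contact_force: [0.9, 0.0, 1.1]
grip_width: 50.6
time: 54.73
tool_pos: [513.2, -303.7, 157.3]
tcp_rot: [2.28, 1.57, 2.285]
contact_force: [0.3, 0.4, 0.1]
grip_width: 59.5
[280.47041622 211.27596114]
tipz 180.6 tcp [ 513.5 -303.7  157.6] jaw90.3 F [0.7 0.  0.2] w59.4 t54.8 q6 -2.24
dx 15.16 dy -0.53 dz 0.95 spin 0.006 dist 152
```

View pics/w26.png

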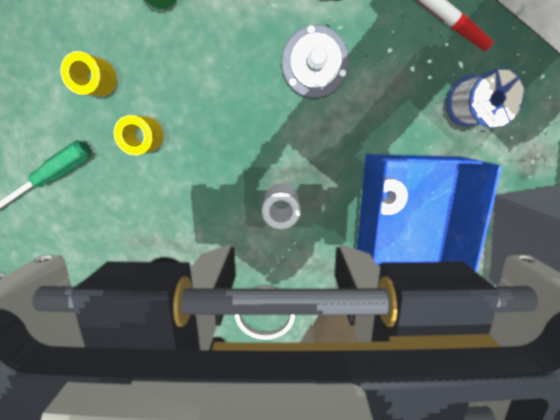

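View pics/t26c.png

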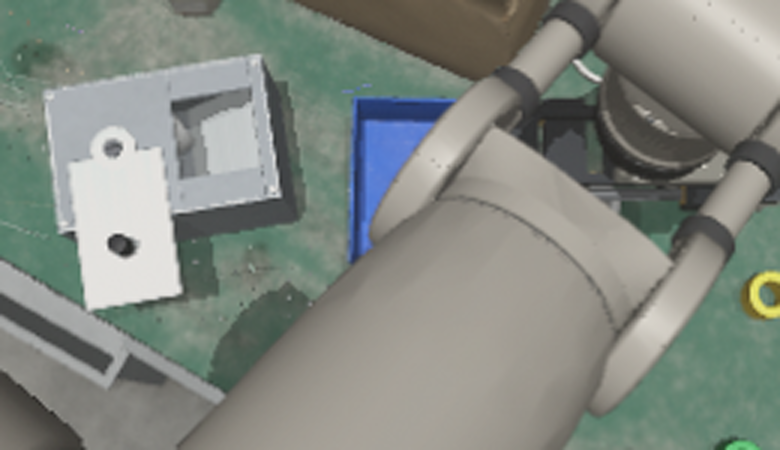

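```bash
python3 -m crank '[{"dx":3,"dy":-0.5,"dz":0.9,"spin":0},{"dx":6,"dy":-0.5,"dz":0.9,"spin":0},{"dx":9,"dy":-0.5,"dz":0.9,"spin":0},{"dx":10,"dy":-0.5,"dz":0.9,"spin":0},{"dx":10,"dy":-0.5,"dz":0.9,"spin":0},{"dx":10,"dy":-0.5,"dz":0.9,"spin":0},{"dx":10,"dy":-0.5,"dz":0.9,"spin":0},{"dx":10,"dy":-0.5,"dz":0.9,"spin":0}]' ; python3 plan.py 522.5 -309 29 90
python3 - <<'E'
from det import *
o=sensors.get_obs(); c=capture("wrist"); crop(c["frame"],140,140,400,300,3,"pics/w27.png"); print(proj(c,[522.5,-309,50],o))
E
```

```text
time: 55.5
tool_pos: [523.5, -310.7, 59.6]
tcp_rot: [-0.684, 1.567, -0.68]
contact_force: [0.3, 0.5, 0.2]
grip_width: 59.5
tipz 82.6 tcp [ 523.5 -310.7   59.6] jaw90.3 F [0.3 0.5 0.2] w59.5 t55.5 q6 -2.24
dx 5.36 dy 0.18 dz -0.12 spin 0.004 dist 54
[288.40467805 238.4936277 ]
```

View pics/w27.png

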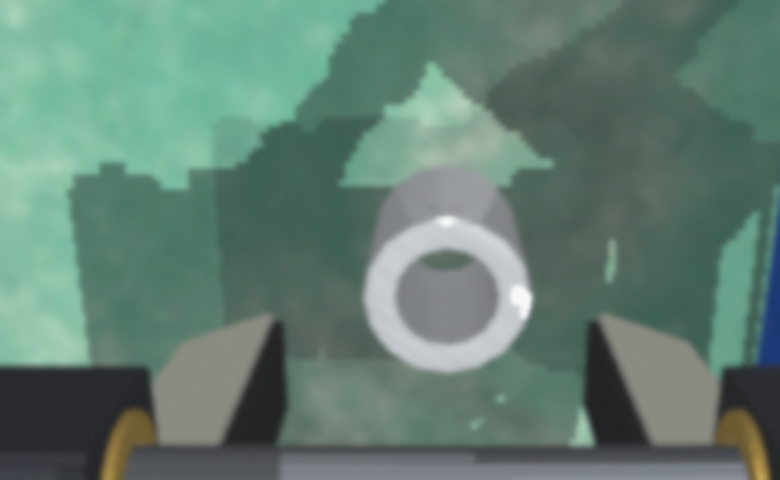

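```bash
python3 -m crank '[{"dx":2,"dy":0,"dz":-0.05,"spin":0},{"dx":4,"dy":0,"dz":-0.05,"spin":0},{"dx":5.1,"dy":0,"dz":-0.05,"spin":0},{"dx":5.1,"dy":0,"dz":-0.05,"spin":0},{"dx":5.1,"dy":0,"dz":-0.05,"spin":0},{"dx":5.1,"dy":0,"dz":-0.05,"spin":0},{"dx":5.1,"dy":0,"dz":-0.05,"spin":0},{"dx":5.1,"dy":0,"dz":-0.05,"spin":0},{"dx":5.1,"dy":0,"dz":-0.05,"spin":0}]' ; python3 plan.py 522.5 -309 29 90
```

```text
time: 56.3
tool_pos: [522.3, -310.2, 7.1]
tcp_rot: [-0.707, 1.569, -0.703]
contact_force: [-0.6, 0.5, 0.3]
grip_width: 59.3
tipz 30.1 tcp [ 522.3 -310.2    7.1] jaw90.2 F [-0.6  0.5  0.3] w59.3 t56.3 q6 -2.24
dx 0.11 dy 0.12 dz 0.02 spin 0.004 dist 2
```

```bash
python3 -m crank '[{"dx":0.1,"dy":0.05,"dz":0,"spin":0},{"dx":0.1,"dy":0.05,"dz":0,"spin":0},{"dx":0.1,"dy":0.05,"dz":0,"spin":0},{"dx":0.1,"dy":0.05,"dz":0,"spin":0},{"dx":0.1,"dy":0.05,"dz":0,"spin":0},{"dx":0.1,"dy":0.05,"dz":0,"spin":0},{"dx":0.1,"dy":0.05,"dz":0,"spin":0},{"dx":0.1,"dy":0.05,"dz":0,"spin":0}]' 10; python3 plan.py 373.6 -274.2 90 90
```

```text
time: 56.97
tool_pos: [521.9, -309.3, 5.3]
tcp_rot: [2.019, 1.571, 2.023]
contact_force: [0.1, 1.8, 1.8]
grip_width: 38.6
tipz 28.3 tcp [ 521.9 -309.3    5.3] jaw90.2 F [0.1 1.8 1.8] w38.6 t57.0 q6 -2.24
dx -6.17 dy 3.58 dz -14.82 spin 0.004 dist 164
```

```bash
python3 -m crank '[{"dx":-2,"dy":0,"dz":0,"spin":0},{"dx":-5,"dy":0,"dz":0,"spin":0},{"dx":-8,"dy":0,"dz":0,"spin":0},{"dx":-8,"dy":1,"dz":-4,"spin":0},{"dx":-8,"dy":2,"dz":-8,"spin":0},{"dx":-8,"dy":3,"dz":-12,"spin":0},{"dx":-8,"dy":3.5,"dz":-14.8,"spin":0},{"dx":-8,"dy":3.5,"dz":-14.8,"spin":0},{"dx":-6.2,"dy":3.5,"dz":-14.8,"spin":0},{"dx":-6.2,"dy":3.5,"dz":-14.8,"spin":0},{"dx":-6.2,"dy":3.5,"dz":-14.8,"spin":0},{"dx":-6.2,"dy":3.5,"dz":-14.8,"spin":0},{"dx":-6.2,"dy":3.5,"dz":-14.8,"spin":0},{"dx":-6.2,"dy":3.5,"dz":-14.8,"spin":0},{"dx":-6.2,"dy":3.5,"dz":-14.8,"spin":0}]';python3 plan.py 373.6 -274.3 73 90
```

```text
time: 58.22
tool_pos: [374.1, -275.2, 67.6]
tcp_rot: [-0.921, 1.57, -0.916]
contact_force: [0.4, -0.7, -1.5]
grip_width: 38.8
tipz 90.6 tcp [ 374.1 -275.2   67.6] jaw90.3 F [ 0.4 -0.7 -1.5] w38.8 t58.2 q6 -2.37
dx 1.76 dy 0.09 dz -0.05 spin 0.005 dist 18
```

Lower end is at 62 now; lower to 44, then in steps. Seat is expected at TCP ≈ 25.3, nose stop at ≈ 44.8.

```bash
python3 -m crank '[{"dx":0.5,"dy":0.05,"dz":0,"spin":0},{"dx":1,"dy":0.05,"dz":0,"spin":0},{"dx":1.6,"dy":0.05,"dz":0,"spin":0},{"dx":1.6,"dy":0.05,"dz":0,"spin":0},{"dx":1.6,"dy":0.05,"dz":0,"spin":0},{"dx":1.6,"dy":0.05,"dz":0,"spin":0}]' | sed -n '2p;4p'
for i in 1 2 3 4 5 6; do python3 -m crank '[{"dx":0.1,"dy":0,"dz":0,"spin":0},{"dx":0.2,"dy":0,"dz":0,"spin":0},{"dx":0.2,"dy":0,"dz":0,"spin":0}]' | sed -n '2p;4p'; done
```

```text
tool_pos: [373.8, -274.6, 51.2]
contact_force: [0.5, 0.9, -1.3]
tool_pos: [373.8, -274.6, 49.3]
contact_force: [-0.0, -0.6, -1.5]
tool_pos: [373.7, -274.5, 47.2]
contact_force: [0.3, 0.5, -1.2]
tool_pos: [373.7, -274.5, 45.1]
contact_force: [0.1, -0.3, -1.8]
tool_pos: [373.7, -274.5, 43.1]
contact_force: [-0.3, -0.1, -0.6]
tool_pos: [373.7, -274.5, 41.1]
contact_force: [-0.1, -0.2, -0.6]
tool_pos: [373.7, -274.5, 39.1]
contact_force: [0.1, -0.1, -1.6]
```

```bash
for i in 1 2 3 4 5 6; do python3 -m crank '[{"dx":0.1,"dy":0,"dz":0,"spin":0},{"dx":0.2,"dy":0,"dz":0,"spin":0},{"dx":0.2,"dy":0,"dz":0,"spin":0}]' | sed -n '2p;4p'; done
for i in 1 2 3 4; do python3 -m crank '[{"dx":0.1,"dy":0,"dz":0,"spin":0},{"dx":0.1,"dy":0,"dz":0,"spin":0},{"dx":0.1,"dy":0,"dz":0,"spin":0}]' | sed -n '2p;4p'; done
```

```text
tool_pos: [373.7, -274.5, 37.1]
contact_force: [-0.5, 0.7, 0.0]
tool_pos: [373.7, -274.5, 35.1]
contact_force: [0.3, 0.0, -0.5]
tool_pos: [373.7, -274.5, 33.2]
contact_force: [-0.2, -0.1, -1.1]
tool_pos: [373.7, -274.5, 31.1]
contact_force: [0.2, -0.0, -0.7]
tool_pos: [373.7, -274.5, 29.1]
contact_force: [-0.4, 0.0, -0.7]
tool_pos: [373.7, -274.5, 27.1]
contact_force: [0.7, -0.1, 0.1]
tool_pos: [373.8, -274.5, 26.3]
contact_force: [0.0, -0.1, -1.5]
tool_pos: [373.8, -274.6, 25.3]
contact_force: [0.3, 0.2, -0.9]
tool_pos: [373.8, -274.6, 25.2]
contact_force: [-3.0, 2.7, 9.9]
tool_pos: [373.9, -274.6, 25.2]
contact_force: [-4.8, 4.5, 21.3]
```

Seated at 20 mm, so the 50 is good. To the port.

```bash
python3 -m crank '[{"dx":-2,"dy":0,"dz":0,"spin":0},{"dx":-6,"dy":0,"dz":0,"spin":0},{"dx":-10,"dy":0,"dz":0,"spin":0},{"dx":-14,"dy":2,"dz":1,"spin":0},{"dx":-14,"dy":5,"dz":4,"spin":0},{"dx":-14,"dy":8,"dz":6,"spin":0},{"dx":-14,"dy":11,"dz":8,"spin":0},{"dx":-14,"dy":14,"dz":10,"spin":0},{"dx":-14,"dy":17,"dz":12,"spin":0},{"dx":-14,"dy":20,"dz":14,"spin":0},{"dx":-14,"dy":23,"dz":16,"spin":0},{"dx":-14,"dy":26,"dz":18,"spin":0},{"dx":-14,"dy":27.9,"dz":19.4,"spin":0},{"dx":-14,"dy":27.9,"dz":19.4,"spin":0},{"dx":-14,"dy":27.9,"dz":19.4,"spin":0},{"dx":-14,"dy":27.9,"dz":19.4,"spin":0},{"dx":-14,"dy":27.9,"dz":19.4,"spin":0}]';python3 plan.py 567 4.5 119 90
python3 - <<'E'
from det import *
o=sensors.get_obs(); c=capture("wrist"); crop(c["frame"],200,120,460,310,3,"pics/w28.png")
E
```

```text
time: 64.13
tool_pos: [565.9, 4.2, 163.2]
tcp_rot: [-2.712, 1.57, -2.709]
contact_force: [-0.1, 1.0, -0.3]
grip_width: 38.8
tipz 186.2 tcp [565.9   4.2 163.2] jaw90.2 F [-0.1  1.  -0.3] w38.8 t64.1 q6 -1.70
dx 6.72 dy 0.03 dz 0.11 spin 0.003 dist 67
```

View pics/w28.png

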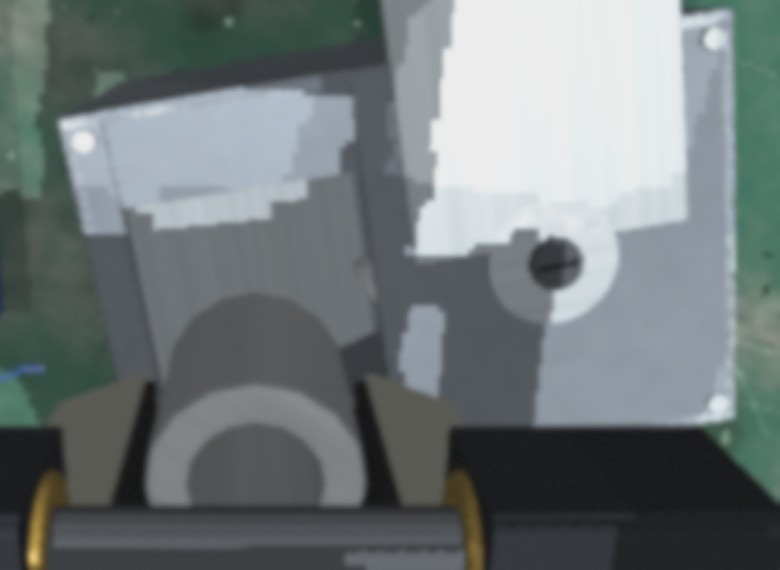

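```bash
python3 -m crank '[{"dx":2,"dy":-0.3,"dz":0.1,"spin":0},{"dx":4,"dy":-0.3,"dz":0.1,"spin":0},{"dx":6.4,"dy":-0.3,"dz":0.1,"spin":0},{"dx":6.4,"dy":-0.3,"dz":0.1,"spin":0},{"dx":6.4,"dy":-0.3,"dz":0.1,"spin":0},{"dx":6.4,"dy":-0.3,"dz":0.1,"spin":0}]' | sed -n '2p;4p'; python3 -m crank '[{"dx":0,"dy":0,"dz":0,"spin":0},{"dx":0,"dy":0,"dz":0,"spin":0},{"dx":0,"dy":0,"dz":0,"spin":0},{"dx":0,"dy":0,"dz":0,"spin":0},{"dx":0,"dy":0,"dz":0,"spin":0},{"dx":0,"dy":0,"dz":0,"spin":0}]' 56
python3 -m crank '[{"dx":-3,"dy":0,"dz":0,"spin":0},{"dx":-6,"dy":0,"dz":0,"spin":0},{"dx":-9,"dy":0,"dz":2,"spin":0},{"dx":-12,"dy":0,"dz":4,"spin":0},{"dx":-12,"dy":0,"dz":4,"spin":0},{"dx":-12,"dy":0,"dz":4,"spin":0}]'
python3 - <<'E'
from det import *
o=sensors.get_obs(); c=capture("wrist"); cv2.imwrite("pics/w29.png",c["frame"])
E
```

```text
tool_pos: [568.2, 1.6, 100.6]
contact_force: [-0.2, 0.8, -0.2]
time: 65.18
tool_pos: [567.7, 2.3, 99.5]
tcp_rot: [-0.365, 1.57, -0.361]
contact_force: [-1.3, 0.5, -0.9]
grip_width: 51.2
time: 65.68
tool_pos: [608.9, 2.3, 220.8]
tcp_rot: [-0.154, 1.567, -0.15]
contact_force: [-0.2, 0.7, -0.3]
grip_width: 51.5
```

View pics/w29.png

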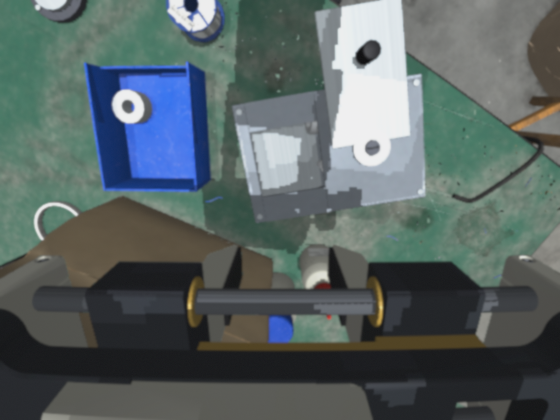

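Run:
```python
from det import *
a=cv2.imread("pics/w29.png"); crop(a,225,80,345,230,5,"pics/w29c.png")
```

```text
(no output)
```

View pics/w29c.png

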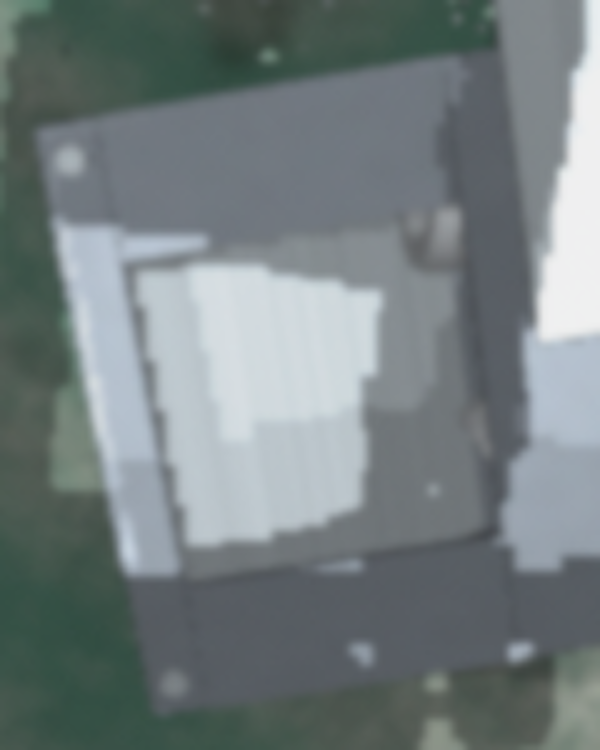

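Run:
```python
from det import *
np.set_printoptions(precision=1,suppress=True)
o=sensors.get_obs(); c=capture("wrist"); crop(c["frame"],310,10,430,170,4.5,"pics/w30.png"); print(o["tool_pos"])
for uv,z in [((374,47.5),142),((363,57),114),((372,149),115)]: print(onz(c,uv,z,o))
```

```text
[607.4   2.5 218.9]
[469.8  72.4 142. ]
[471.7  70.8 114. ]
[552.8  85.3 115. ]
```

View pics/w30.png

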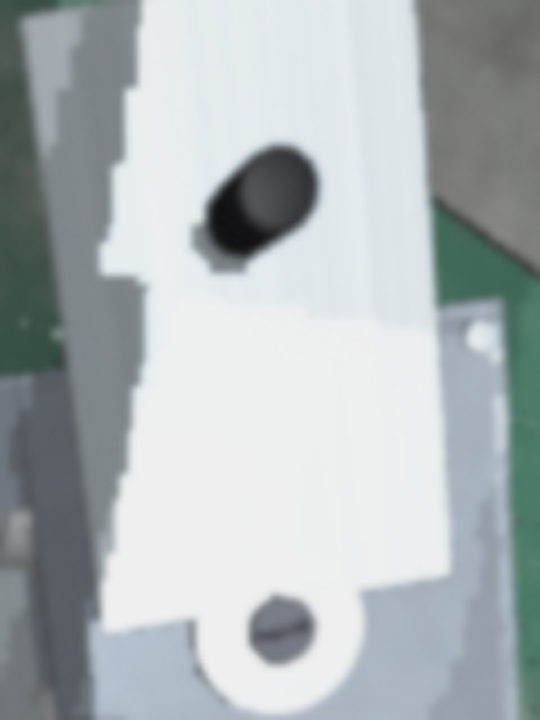

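```bash
python3 plan.py 473 70.5 240 100; python3 -m crank '[{"dx":0,"dy":1,"dz":-4,"spin":0},{"dx":0,"dy":3,"dz":-7,"spin":0.12},{"dx":0,"dy":5,"dz":-10,"spin":0.24},{"dx":0,"dy":6.8,"dz":-13.4,"spin":0.36},{"dx":0,"dy":6.8,"dz":-13.4,"spin":0.48},{"dx":0,"dy":6.8,"dz":-13.4,"spin":0.6},{"dx":0,"dy":6.8,"dz":-13.4,"spin":0.72},{"dx":0,"dy":6.8,"dz":-13.4,"spin":0.84},{"dx":0,"dy":6.8,"dz":-13.4,"spin":0.96},{"dx":0,"dy":6.8,"dz":-13.4,"spin":1.08},{"dx":0,"dy":6.8,"dz":-13.4,"spin":1.2},{"dx":0,"dy":6.8,"dz":-13.4,"spin":1.32},{"dx":0,"dy":6.8,"dz":-13.4,"spin":1.44},{"dx":0,"dy":6.8,"dz":-13.4,"spin":1.56},{"dx":0,"dy":6.8,"dz":-13.4,"spin":1.68},{"dx":0,"dy":6.8,"dz":-13.4,"spin":1.8},{"dx":0,"dy":6.8,"dz":-13.4,"spin":1.8}]' 34; python3 plan.py 473 70.5 170 -80
```

```text
tipz 241.0 tcp [606.6   2.6 218. ] jaw90.2 F [-0.2 -0.8 -0.1] w51.3 t65.8 q6 -1.70
dx 0.13 dy 6.85 dz -13.33 spin -0.170 dist 150
time: 67.2
tool_pos: [471.8, 69.8, 217.8]
tcp_rot: [-1.327, 1.567, -3.127]
contact_force: [-0.2, 0.8, 1.0]
grip_width: 31.5
tipz 240.8 tcp [471.8  69.8 217.8] jaw-13.1 F [-0.2  0.8  1. ] w31.5 t67.2 q6 0.22
dx 7.08 dy 0.13 dz -0.10 spin 1.167 dist 71
```

```bash
python3 -m crank '[{"dx":1,"dy":0.1,"dz":-0.1,"spin":0.12},{"dx":2,"dy":0.1,"dz":-0.1,"spin":0.24},{"dx":3,"dy":0.1,"dz":-0.1,"spin":0.36},{"dx":4,"dy":0.1,"dz":-0.1,"spin":0.48},{"dx":5,"dy":0.1,"dz":-0.1,"spin":0.6},{"dx":6,"dy":0.1,"dz":-0.1,"spin":0.72},{"dx":6.8,"dy":0.1,"dz":-0.1,"spin":0.84},{"dx":6.8,"dy":0.1,"dz":-0.1,"spin":0.96},{"dx":6.8,"dy":0.1,"dz":-0.1,"spin":1.08},{"dx":6.8,"dy":0.1,"dz":-0.1,"spin":1.17},{"dx":6.8,"dy":0.1,"dz":-0.1,"spin":1.17},{"dx":6.8,"dy":0.1,"dz":-0.1,"spin":1.17},{"dx":6.8,"dy":0.1,"dz":-0.1,"spin":1.17}]'; python3 plan.py 473 70.5 120 -80
python3 - <<'E'
from det import *
o=sensors.get_obs(); c=capture("wrist"); cv2.imwrite("pics/w31.png",c["frame"]); print(proj(c,[473,70.5,142],o),proj(c,[473,70.5,114],o),proj(c,[554.3,85.4,115],o))
E
```

```text
time: 68.28
tool_pos: [474.0, 70.6, 150.9]
tcp_rot: [-0.1, 1.57, -3.061]
contact_force: [0.6, 0.4, 0.2]
grip_width: 31.0
tipz 173.9 tcp [474.   70.6 150.9] jaw-79.7 F [0.6 0.4 0.2] w31.0 t68.3 q6 1.38
dx 5.39 dy -0.01 dz 0.09 spin 0.006 dist 54
[283.49757576 240.81754944] [283.63391776 226.7398336 ] [283.34959065 117.94697796]
```

View pics/w31.png

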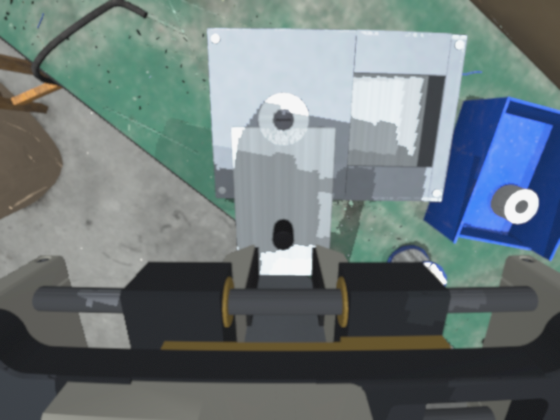

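```bash
python3 -m crank '[{"dx":1.5,"dy":0,"dz":0,"spin":0},{"dx":3,"dy":0,"dz":0,"spin":0},{"dx":4.5,"dy":0,"dz":0,"spin":0},{"dx":5.1,"dy":0,"dz":0,"spin":0},{"dx":5.1,"dy":0,"dz":0,"spin":0},{"dx":5.1,"dy":0,"dz":0,"spin":0},{"dx":5.1,"dy":0,"dz":0,"spin":0},{"dx":5.1,"dy":0,"dz":0,"spin":0},{"dx":5.1,"dy":0,"dz":0,"spin":0}]'
python3 - <<'E'
from h import *
Tt=T_tool(); H=np.array([554.3,85.4]); v=Tt[:2,3]-H; a0=np.degrees(np.arctan2(v[1],v[0])); print(Tt[:3,3],a0,np.hypot(*v))
for k in range(1,21):
    a=a0+(-80-a0)*k/20; P=[*(H+82*np.array([np.cos(np.radians(a)),np.sin(np.radians(a))])),Tt[2,3]]
    print((Tt[:3,:3].T@(np.array(P)-Tt[:3,3])/10).round(1), round(np.radians(a0-a),2))
E
```

```text
time: 69.08
tool_pos: [475.0, 70.6, 101.0]
tcp_rot: [2.881, 1.569, -0.084]
contact_force: [0.1, -0.6, 0.4]
grip_width: 31.0
[474.98278409  70.58451572 101.00490971] -169.41977277170187 80.68902845953929
[0.  0.6 0.1] -0.08
[0.  1.3 0. ] -0.16
[ 0.   1.9 -0.1] -0.23
[ 0.   2.5 -0.3] -0.31
[ 0.   3.1 -0.5] -0.39
[ 0.   3.7 -0.8] -0.47
[ 0.   4.3 -1.1] -0.55
[ 0.   4.8 -1.5] -0.62
[ 0.   5.3 -1.9] -0.7
[ 0.   5.7 -2.3] -0.78
[ 0.   6.2 -2.8] -0.86
[ 0.   6.6 -3.3] -0.94
[ 0.   6.9 -3.8] -1.01
[ 0.   7.2 -4.4] -1.09
[ 0.   7.5 -4.9] -1.17
[ 0.   7.7 -5.5] -1.25
[ 0.   7.9 -6.2] -1.33
[ 0.   8.  -6.8] -1.4
[ 0.   8.1 -7.4] -1.48
[ 0.   8.1 -8.1] -1.56
```

```bash
python3 -m crank '[{"dx":0,"dy":0.6,"dz":0.1,"spin":-0.08},{"dx":0,"dy":1.3,"dz":0,"spin":-0.16},{"dx":0,"dy":1.9,"dz":-0.1,"spin":-0.23},{"dx":0,"dy":2.5,"dz":-0.3,"spin":-0.31},{"dx":0,"dy":3.1,"dz":-0.5,"spin":-0.39},{"dx":0,"dy":3.7,"dz":-0.8,"spin":-0.47},{"dx":0,"dy":4.3,"dz":-1.1,"spin":-0.55},{"dx":0,"dy":4.8,"dz":-1.5,"spin":-0.62},{"dx":0,"dy":5.3,"dz":-1.9,"spin":-0.7},{"dx":0,"dy":5.7,"dz":-2.3,"spin":-0.78},{"dx":0,"dy":6.2,"dz":-2.8,"spin":-0.86},{"dx":0,"dy":6.6,"dz":-3.3,"spin":-0.94},{"dx":0,"dy":6.9,"dz":-3.8,"spin":-1.01},{"dx":0,"dy":7.2,"dz":-4.4,"spin":-1.09},{"dx":0,"dy":7.5,"dz":-4.9,"spin":-1.17},{"dx":0,"dy":7.7,"dz":-5.5,"spin":-1.25},{"dx":0,"dy":7.9,"dz":-6.2,"spin":-1.33},{"dx":0,"dy":8.0,"dz":-6.8,"spin":-1.4},{"dx":0,"dy":8.1,"dz":-7.4,"spin":-1.48},{"dx":0,"dy":8.1,"dz":-8.1,"spin":-1.56}]'
python3 -m crank '[{"dx":0,"dy":0,"dz":0,"spin":0},{"dx":0,"dy":0,"dz":0,"spin":0},{"dx":0,"dy":0,"dz":0,"spin":0},{"dx":0,"dy":0,"dz":0,"spin":0}]'
python3 plan.py 567 4.5 120
python3 - <<'E'
from det import *
o=sensors.get_obs(); c=capture("wrist"); cv2.imwrite("pics/w32.png",c["frame"])
E
```

```text
time: 70.75
tool_pos: [568.5, 4.8, 100.6]
tcp_rot: [-0.657, 1.57, -2.059]
contact_force: [-1.0, -1.2, -0.3]
grip_width: 31.0
time: 71.08
tool_pos: [568.1, 5.0, 100.4]
tcp_rot: [-1.097, 1.571, -2.504]
contact_force: [0.4, -0.8, -0.4]
grip_width: 31.1
tipz 123.4 tcp [568.1   5.  100.4] jaw9.4 F [ 0.4 -0.8 -0.4] w31.1 t71.1 q6 -0.29
dx 0.34 dy -0.12 dz 0.03 spin 0.000 dist 4
```

View pics/w32.png

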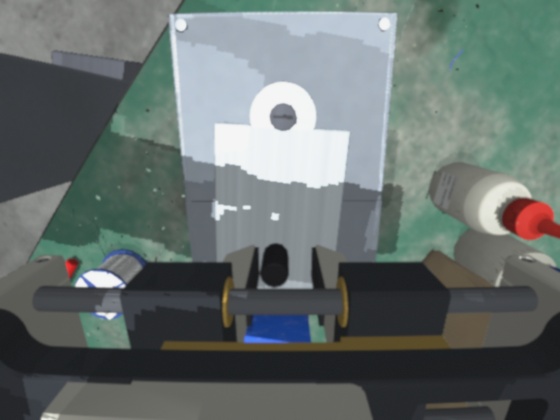

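```bash
for i in 1 2 3 4 5; do python3 -m crank '[{"dx":0,"dy":0.1,"dz":0,"spin":0},{"dx":0,"dy":0.2,"dz":0,"spin":0},{"dx":0,"dy":0.2,"dz":0,"spin":0},{"dx":0,"dy":0.2,"dz":0,"spin":0}]' | sed -n '2p;4,5p'; done
```

```text
tool_pos: [570.4, 5.4, 100.3]
contact_force: [0.2, 0.2, -0.8]
grip_width: 31.0
tool_pos: [572.5, 5.7, 100.3]
contact_force: [0.1, -0.3, -0.4]
grip_width: 31.3
tool_pos: [574.5, 6.1, 100.3]
contact_force: [0.7, -0.4, 0.5]
grip_width: 31.3
tool_pos: [574.8, 6.1, 100.1]
contact_force: [-5.4, -1.6, 3.3]
grip_width: 31.5
tool_pos: [574.9, 6.2, 100.0]
contact_force: [-12.4, -3.1, 7.0]
grip_width: 31.4
```

Stop reached (12 N reaction). Back off, lift clear, and look.

```bash
python3 -m crank '[{"dx":0,"dy":-0.5,"dz":0,"spin":0},{"dx":0,"dy":-1.0,"dz":0,"spin":0},{"dx":0,"dy":-1.0,"dz":0,"spin":0},{"dx":0,"dy":-1.0,"dz":0,"spin":0},{"dx":-2,"dy":-1.0,"dz":0,"spin":0},{"dx":-5,"dy":-1.0,"dz":0,"spin":0},{"dx":-9,"dy":-1.0,"dz":0,"spin":0},{"dx":-13,"dy":-1.0,"dz":0,"spin":0},{"dx":-13,"dy":-1.0,"dz":0,"spin":0},{"dx":-13,"dy":-1.0,"dz":0,"spin":0},{"dx":-13,"dy":-1.0,"dz":0,"spin":0}]'
python3 - <<'E'
from det import *
o=sensors.get_obs(); c=capture("wrist"); cv2.imwrite("pics/w33.png",c["frame"])
E
```

```text
time: 73.72
tool_pos: [568.4, 5.1, 229.9]
tcp_rot: [-2.126, 1.571, 2.751]
contact_force: [-1.2, 0.8, -0.5]
grip_width: 31.2
```

View pics/w33.png

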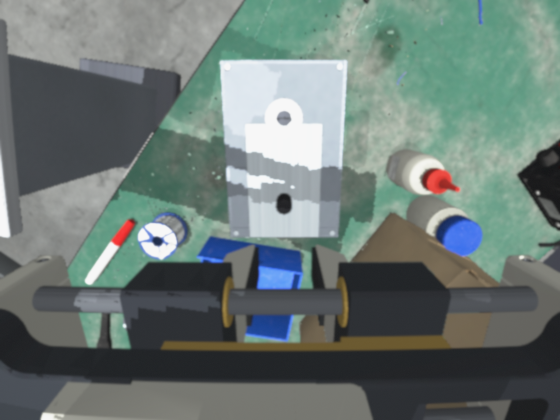

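```bash
python3 plan.py 240 -440 253; python3 -m crank '[{"dx":0,"dy":-13,"dz":13,"spin":0},{"dx":0,"dy":-26,"dz":26,"spin":0},{"dx":0,"dy":-39,"dz":38,"spin":0},{"dx":0,"dy":-39,"dz":38,"spin":0},{"dx":0,"dy":-39,"dz":38,"spin":0},{"dx":0,"dy":-39,"dz":38,"spin":0},{"dx":0,"dy":-39,"dz":38,"spin":0},{"dx":0,"dy":-39,"dz":38,"spin":0},{"dx":0,"dy":-39,"dz":38,"spin":0},{"dx":0,"dy":-39,"dz":38,"spin":0},{"dx":0,"dy":-39,"dz":38,"spin":0},{"dx":0,"dy":-39,"dz":38,"spin":0},{"dx":0,"dy":-39,"dz":38,"spin":0},{"dx":0,"dy":-39,"dz":38,"spin":0},{"dx":0,"dy":-39,"dz":38,"spin":0},{"dx":0,"dy":-39,"dz":38,"spin":0}]'
python3 - <<'E'
from det import *
T=capture("top"); crop(T["frame"],120,90,440,300,2.5,"pics/t34.png"); S=capture("side"); crop(S["frame"],190,120,450,360,3,"pics/s34.png")
E
```

```text
tipz 252.0 tcp [567.9   5.2 229. ] jaw9.5 F [-0.1 -0.  -0. ] w31.4 t73.8 q6 -0.29
dx -0.04 dy -39.66 dz 38.52 spin 0.000 dist 553
time: 75.1
tool_pos: [246.1, -433.0, 229.0]
tcp_rot: [-3.115, 1.568, 1.762]
contact_force: [0.7, -0.3, -0.6]
grip_width: 31.3
```

View pics/t34.png

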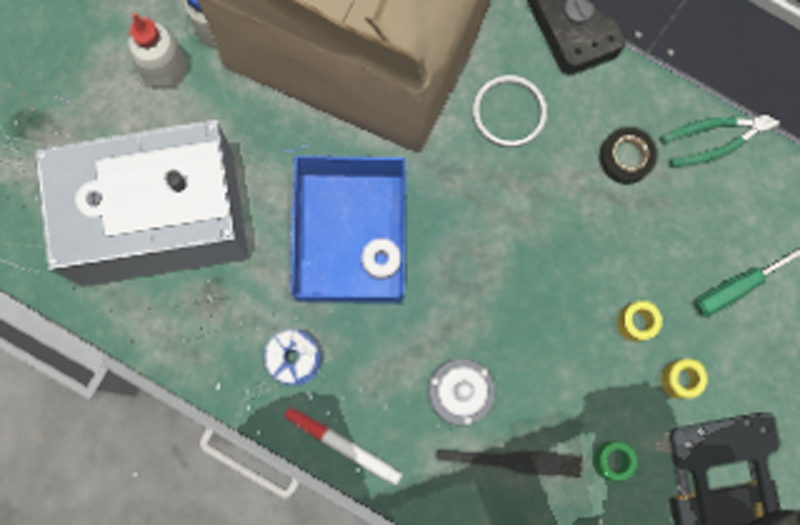

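View pics/s34.png

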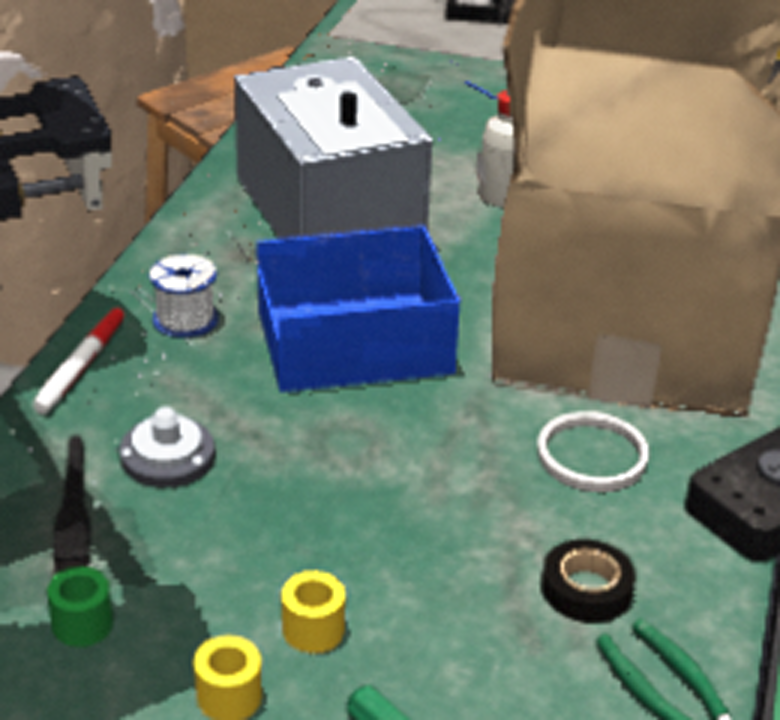

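The cover lies square with the box, the reject is in the bin at crop (381,258), and the bystanders are unmoved. Handing in.

```bash
python3 -m crank '[{"dx":0,"dy":0,"dz":0,"spin":0},{"dx":0,"dy":0,"dz":0,"spin":0},{"dx":0,"dy":0,"dz":0,"spin":0},{"dx":0,"dy":0,"dz":0,"spin":0},{"dx":0,"dy":0,"dz":0,"spin":0},{"dx":0,"dy":0,"dz":0,"spin":0}]'; python3 -c "
from plant import bot
print(bot.close_job())"
```

```text
time: 75.7
tool_pos: [246.3, -433.8, 230.4]
tcp_rot: [-0.062, 1.571, -1.468]
contact_force: [-0.2, -0.0, -0.7]
grip_width: 31.4
the job is handed in; nothing more can be done
None
```

All four sleeves are sorted, the cover is closed again, and the job was handed in at about 76 s. No verdict was reported.

I opened the cover and tried the sleeves on the gauge pin in order of height:

| Sleeve | Result on the pin | Where it went |
|---|---|---|
| 26 mm | Stopped on the nose (lower end about 38–39 mm above the bench, 17 N) | Blue bin |
| 34 mm | Slid down to the shoulder at 20 mm, firm stop | Through the port into the box |
| 42 mm | Slid down to the shoulder at 20 mm, firm stop | Through the port into the box |
| 50 mm | Slid down to the shoulder at 20 mm, firm stop | Through the port into the box |

**Final checks:** I pushed the cover back until it met its stop (about 12 N). The last top and side views show it square over the port and the reject in the bin. The look-alikes, spool, tape and gauge stand where they were.

**What disagreed or went wrong:**
- **Finger length:** The real finger ends sit about 23 mm behind the reported TCP. My first swing therefore passed over the knob without moving it. I found the offset with a light touch on the cover (about 16 N) and allowed for it from then on.
- **Reject in the bin:** The 26 mm sleeve now lies towards one side of the bin instead of where I set it down. I did not see what moved it, but it is still inside.

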